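# Rack cut tubes by sample on the welding bench

## Robot

A 6-joint arm with a two-finger parallel gripper is mounted at the origin on the work surface. World frame = base frame: x ahead of the robot, y to its left, z up, the work surface at z = 0. Lengths are in m, angles in rad, forces in N, time in s.
With the tool pointing down it reaches from about 0.375 to 0.9 m from the base axis. Payload 3.1 kg.
Tool frame: the origin (TCP) lies at the centre of the arm's flange, where the gripper is bolted on; the fingertips stand 173 mm ahead of it and the grasp point (between the pads) lies 155 mm ahead of it; z points along the fingers, x is the direction in which the jaws open and shut, and the axes are right-handed (so a half turn about z gives the same grasp; the last joint's range is limited). The gripper opens to 85 mm and grips with 20 to 120 N. Pads are 22 mm wide; open, the fingers measure 114 mm over their backs; the gripper's body (76 mm by 85 mm) begins 54 mm behind the grasp point. The pads swing forward as they close: fully open they stand 13 mm farther back than shut.
Start: joints at [-0.178, 0.527, 1.433, -0, 1.181, -0.178], TCP at [0.625, 0, 0.405] pointing down, gripper open.
Joint ranges: [-3.08, 3.08], [-0.75, 2.2], [0.22, 2.44], [-1.43, 4.57], [0, 2.65], [-2.85, 2.85]. Speed limits (rad/s): [2.79, 2.79, 3.14, 3.14, 3.14, 3.14].

## Interface

Orientations are given as a unit quaternion [x, y, z, w].
In Python, from station import manip gives the robot as it stands.
- The arm moves only by the shell command python3 -m jog 'ROWS' [OPENING] [FORCE]. ROWS is JSON, a list that holds one entry, the list of rows, each a list of 4 numbers: the shift along the world's x, y, z in mm, then the turn about the world's z in degrees. A call has exactly 8 rows; each row shifts and turns the commanded pose from where the row before left it; what a row does not reach is not made up. A row lasts 1/8 s, in which the tool goes at most 62.5 mm and 10.7 degrees, less where a joint would pass 70% of its speed; a pose out of reach is approached as far as the arm can. A call is refused whole if a number of a shift passes 62.5 or a number of a turn 10.7, either way. A call with a gripper value outside its range is refused whole. OPENING is the opening in per cent of the stroke, from 0 (shut) to 100 (fully open), set as the call begins (- or left out, the last holds). The fingers move at their own pace and stop on an object; FORCE is the grip in N (left out, the last holds). Time passes only in rows, so rows that do not move let the fingers close, or fill a call up. It gives the time, the measured TCP pose, the force and the opening at its end, in the units of the state.
- manip.sense(): the state, without advancing time (a new reading comes with each control period).
- manip.snapshot(name): name is "scene" or "side" or "wrist"; returns the picture (400x640x3 uint8, red, green, blue); there is no depth.
- manip.camera_info(name): a dict with "fx", "fy", "cx", "cy" (pixels), "k1" (the pictures are not rectified: a ray, as slopes to the right and down, at radius r is drawn at 1 + k1 r^2 times it, then the intrinsics apply), "R" (3x3) and "t" (3): a world point X has camera coordinates R X + t. Camera axes: x right, y down, z forward; pixel columns grow to the right and rows downward; lengths in m; the calibration is good to about 2 mm. A picture is of the moment at which its call begins: read the wrist's pose just before it. camera_info takes no time and is no camera call; for the wrist camera it gives the pose at the moment of the call.
- manip.sign_off(): hands the job in, once; it reports no verdict.
The state is a dict: "t": time; "q": joint angles; "qd": joint speeds; "tau": joint torques, N m; "tcp_pos": TCP position; "tool_rot": TCP orientation; "force": force on the tool from outside, world axes, zero at the start; "ft_torque": the same for the moment, N m; "finger_gap": opening from 0.0 (shut) to 1.0 (fully open).
Only numpy, scipy, OpenCV 4.12 (cv2) and the standard library are available. Lean on these libraries where they do the work, as an engineer would, in place of code of your own. Each camera call takes 0.05 s, during which the arm holds its last target. There are 200 camera calls.

## Task

Swing the cover of the upright holder fully clear, then drop every loose tube that is the same length as the sample lying on the sample plate end-down into the holder, one to a cell and right to the bottom, and afterwards swing the cover fully shut over them. Lay every tube of the other length flat in the offcut tray. Leave the sample where it is and do not disturb the other things on the bench.

Things in the scene. Friction and masses are not known exactly. Their poses are not given: they have to be found in the camera images.
- long_a: long piece of plain steel 20 x 20 mm square tube with dark ends, 140 mm long, 182 g or so, lying flat on the bench at the start (or absent); origin at its centre, x axis along its length, both ends alike
- long_b: long piece of plain steel 20 x 20 mm square tube with dark ends, 140 mm long, 182 g or so, lying flat on the bench at the start (or absent); origin at its centre, x axis along its length, both ends alike
- long_c: long piece of plain steel 20 x 20 mm square tube with dark ends, 140 mm long, 182 g or so, lying flat on the bench at the start (or absent); origin at its centre, x axis along its length, both ends alike
- short_a: short piece of plain steel 20 x 20 mm square tube with dark ends, 90 mm long, 117 g or so, lying flat on the bench at the start (or absent); origin at its centre, x axis along its length, both ends alike
- short_b: short piece of plain steel 20 x 20 mm square tube with dark ends, 90 mm long, 117 g or so, lying flat on the bench at the start (or absent); origin at its centre, x axis along its length, both ends alike
- short_c: short piece of plain steel 20 x 20 mm square tube with dark ends, 90 mm long, 117 g or so, lying flat on the bench at the start (or absent); origin at its centre, x axis along its length, both ends alike
- sample_long: the sample, if it is the long length: the same 20 x 20 mm tube, 140 mm long, lying across (along y) the thin plywood sample plate (8 mm thick) at the far side of the bench; exactly one of the two samples is present; origin at its centre, x along its length
- sample_short: the sample, if it is the short length: the same 20 x 20 mm tube, 90 mm long, lying across (along y) the thin plywood sample plate (8 mm thick) at the far side of the bench; exactly one of the two samples is present; origin at its centre, x along its length
- holder: fixed bare sheet-aluminium upright holder, 46 x 130 mm and 152 mm tall, open on top, with three square cells in a row along its y axis, each 38 x 38 mm or a little over inside (4 mm walls), about 148 mm deep, so either length disappears wholly inside and one tube fits in each cell; origin at the centre of its underside, z up; it stands on the robot's left
- cell0 (a point): centre of the mouth of the cell at the holder's -y end, at rim height (152 mm); z up, axes as the holder's
- cell1 (a point): centre of the mouth of the middle cell, as cell0
- cell2 (a point): centre of the mouth of the cell at the holder's +y end, as cell0
- cover (a joint): angle of the holder's flat steel swing cover (54 x 135 x 4 mm, 2 mm above the rim) about its upright pivot: 0 = shut over all three cells, grows anticlockwise seen from above, 1.8 rad = stop; from 1.3 rad on it is clear of the mouths, lying on the holder's +x side. Stiff enough to stay where it is left (about 2 N at the knob moves it)
- cover_knob (a point): grip point on the cover's upright round black knob (22 mm diameter, 55 mm tall, standing on the cover), on its axis, 32 mm above the cover's top face and 23 mm below the knob's top; 110 mm from the pivot; moves with the cover
- cover_pivot (a point): the cover's upright hinge axis, at the cover's underside, fixed to the holder 45 mm to +x and 90 mm to +y of its centre; a bare post of 18 mm diameter up to here
- tray: fixed open aluminium offcut tray, 200 (x) x 190 (y) x 34 mm tall, 5 mm walls and floor; origin at the centre of its underside, z up. It stands on the robot's right
- hammer: bystander: hammer about 240 mm long, lying on the bench; origin on its underside
- wire_brush: bystander: brush about 220 mm long, lying on the bench; origin on its underside
Mind the look-alikes: they are no part of the job. Leave any turquoise look-alike of the long_b alone.

How it is judged:
On the way, in this order (a step that is already met when the one before it is completed fails the run):
1. the cover is swung clear of the holder's mouths (value of joint cover above 1.25 rad), for 0.2 s.
2. every loose tube of the sample's length stands end-down at the bottom of a cell ((height (world z) of sample_short above -0.5 m or (x of long_a in the frame of holder between -0.022 and 0.022 m and y of long_a in the frame of holder between -0.064 and 0.064 m and angle between the x axis of long_a and the z axis of holder, either way round below 0.3 rad and z of long_a in the frame of holder between 0 and 0.088 m)) and (height (world z) of sample_short above -0.5 m or (x of long_b in the frame of holder between -0.022 and 0.022 m and y of long_b in the frame of holder between -0.064 and 0.064 m and angle between the x axis of long_b and the z axis of holder, either way round below 0.3 rad and z of long_b in the frame of holder between 0 and 0.088 m)) and (height (world z) of sample_short above -0.5 m or (x of long_c in the frame of holder between -0.022 and 0.022 m and y of long_c in the frame of holder between -0.064 and 0.064 m and angle between the x axis of long_c and the z axis of holder, either way round below 0.3 rad and z of long_c in the frame of holder between 0 and 0.088 m)) and (height (world z) of sample_long above -0.5 m or (x of short_a in the frame of holder between -0.022 and 0.022 m and y of short_a in the frame of holder between -0.064 and 0.064 m and angle between the x axis of short_a and the z axis of holder, either way round below 0.3 rad and z of short_a in the frame of holder between 0 and 0.063 m)) and (height (world z) of sample_long above -0.5 m or (x of short_b in the frame of holder between -0.022 and 0.022 m and y of short_b in the frame of holder between -0.064 and 0.064 m and angle between the x axis of short_b and the z axis of holder, either way round below 0.3 rad and z of short_b in the frame of holder between 0 and 0.063 m)) and (height (world z) of sample_long above -0.5 m or (x of short_c in the frame of holder between -0.022 and 0.022 m and y of short_c in the frame of holder between -0.064 and 0.064 m and angle between the x axis of short_c and the z axis of holder, either way round below 0.3 rad and z of short_c in the frame of holder between 0 and 0.063 m))), for 0.3 s.
3. the cover is swung shut over them (value of joint cover below 0.1 rad), for 0.2 s.
At the end, for the whole second after the job is handed in: Tubes of the sample's length stand upright (0.3 rad) on the bottom of the holder (10 mm); tubes of the other length lie inside the offcut tray, under 50 mm high and within 0.45 rad of level; the cover is within 0.1 rad of shut; all at rest (all of step 2 and (height (world z) of sample_long above -0.5 m or (x of long_a in the frame of tray between -0.098 and 0.098 m and y of long_a in the frame of tray between -0.093 and 0.093 m and z of long_a in the frame of tray between 0 and 0.05 m and angle between the x axis of long_a and the z axis of tray, either way round between 1.1 and 1.8 rad)) and (height (world z) of sample_long above -0.5 m or (x of long_b in the frame of tray between -0.098 and 0.098 m and y of long_b in the frame of tray between -0.093 and 0.093 m and z of long_b in the frame of tray between 0 and 0.05 m and angle between the x axis of long_b and the z axis of tray, either way round between 1.1 and 1.8 rad)) and (height (world z) of sample_long above -0.5 m or (x of long_c in the frame of tray between -0.098 and 0.098 m and y of long_c in the frame of tray between -0.093 and 0.093 m and z of long_c in the frame of tray between 0 and 0.05 m and angle between the x axis of long_c and the z axis of tray, either way round between 1.1 and 1.8 rad)) and (height (world z) of sample_short above -0.5 m or (x of short_a in the frame of tray between -0.098 and 0.098 m and y of short_a in the frame of tray between -0.093 and 0.093 m and z of short_a in the frame of tray between 0 and 0.05 m and angle between the x axis of short_a and the z axis of tray, either way round between 1.1 and 1.8 rad)) and (height (world z) of sample_short above -0.5 m or (x of short_b in the frame of tray between -0.098 and 0.098 m and y of short_b in the frame of tray between -0.093 and 0.093 m and z of short_b in the frame of tray between 0 and 0.05 m and angle between the x axis of short_b and the z axis of tray, either way round between 1.1 and 1.8 rad)) and (height (world z) of sample_short above -0.5 m or (x of short_c in the frame of tray between -0.098 and 0.098 m and y of short_c in the frame of tray between -0.093 and 0.093 m and z of short_c in the frame of tray between 0 and 0.05 m and angle between the x axis of short_c and the z axis of tray, either way round between 1.1 and 1.8 rad)) and linear speed of each of long_a, long_b, long_c, short_a, short_b, short_c below 0.02 m/s and value of joint cover below 0.1 rad); the robot touches nothing.
It fails at once if the sample is moved by more than 30 mm (distance of any of sample_long, sample_short from where it was at the start of the episode above 0.03 m).
It fails at once if a bystander (the hammer or the wire brush) is moved by more than 50 mm (distance of any of hammer, wire_brush from where it was at the start of the episode above 0.05 m).
Of sample_long, sample_short only 1 to 1 are there at a start; the rules pass over those that are not, and their reading is None.
Of long_a, long_b, long_c, short_a, short_b, short_c only 4 to 6 are there at a start; the rules pass over those that are not, and their reading is None.
At some moment in a run one of long_a, long_b, long_c, short_a, short_b, short_c may be knocked a few centimetres aside while the robot is not near it.
Once in a run the grip may slacken for a moment while it holds something.
It also fails if it takes over 210 s, if anything falls off the work surface, if the arm or the gripper's body presses on something with over 40 N, if the wrist force passes 120 N, or if a joint passes its speed limit or range.

## Working session

There is one attempt and no reset: what is moved stays moved. The work goes in short steps, Python scripts to look and compute and a shell command to move; the robot and the scene stay as the last step left them, time stands still between calls to the robot, and variables do not carry over. Pictures are saved under pics/ and viewed, about 12 in all and at most 16, crops included, and the job is handed in when it is done.

```bash
ls; mkdir -p pics; cat > h.py <<'E'
import numpy as np, cv2
from station import manip
def shot(n):
    c=manip.camera_info(n); return manip.snapshot(n),c
def save(im,name): cv2.imwrite('pics/'+name,im[:,:,::-1])
def ray(c,u,v):
    K=np.array([[c['fx'],0,c['cx']],[0,c['fy'],c['cy']],[0,0,1.]])
    xd,yd=(u-c['cx'])/c['fx'],(v-c['cy'])/c['fy']
    x,y=xd,yd
    for _ in range(20):
        s=1+c['k1']*(x*x+y*y); x,y=xd/s,yd/s
    R=np.array(c['R']);t=np.array(c['t'])
    return -R.T@t, R.T@np.array([x,y,1.])
def onz(c,u,v,z):
    o,d=ray(c,u,v); return o+d*(z-o[2])/d[2]
def proj(c,X):
    p=np.array(c['R'])@np.array(X,float)+np.array(c['t']); x,y=p[:2]/p[2]; s=1+c['k1']*(x*x+y*y)
    return c['fx']*x*s+c['cx'],c['fy']*y*s+c['cy']
E
python3 - <<'E'
from h import *
for n in('scene','side'):
    im,c=shot(n); save(im,n+'0.png'); np.save(n+'0.npy',im); print(n,np.round(-np.array(c['R']).T@c['t'],3),c['fx'],c['k1'])
print(manip.sense())
E
```

```text
pics
scene [0.946 0.713 1.049] 470.9448249434285 -0.09588255584067426
side [ 0.179 -0.958  0.777] 373.2189738924447 -0.08895053265020902
{'t': 0.1, 'q': array([-1.78486387e-01,  5.28400796e-01,  1.43376990e+00,  2.37420477e-05,
        1.18144918e+00, -1.78502716e-01]), 'qd': array([-5.51820619e-04, -1.71195858e-03, -2.80799414e-03,  4.92872623e-05,
       -1.33813256e-03, -4.00359476e-04]), 'tau': array([ 4.33945943e-04, -4.43301880e+01, -1.78587180e+01, -2.04061280e-04,
        3.88642526e-03,  1.10165692e-05]), 'tcp_pos': array([6.24690569e-01, 9.65468569e-05, 4.03815548e-01]), 'tool_rot': array([ 9.99999486e-01,  3.64693079e-06, -9.95560246e-04, -1.90768880e-04]), 'force': array([ 0.16963967, -0.12663177,  0.09592139]), 'ft_torque': array([ 0.02349529,  0.02871071, -0.0414522 ]), 'finger_gap': 0.9976038004287388}
```

View pics/scene0.png

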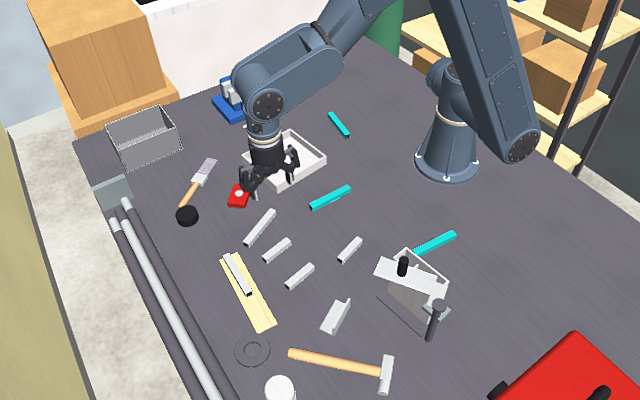

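View pics/side0.png

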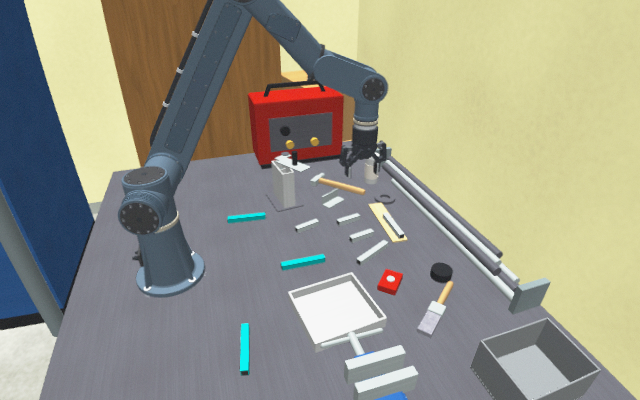

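```bash
python3 - <<'E'
from h import *
im=np.load('scene0.npy')
cr=im[190:350,200:460]; save(cv2.resize(cr,None,fx=3,fy=3,interpolation=cv2.INTER_CUBIC),'crop1.png')
E
```

```text
(no output)
```

View pics/crop1.png

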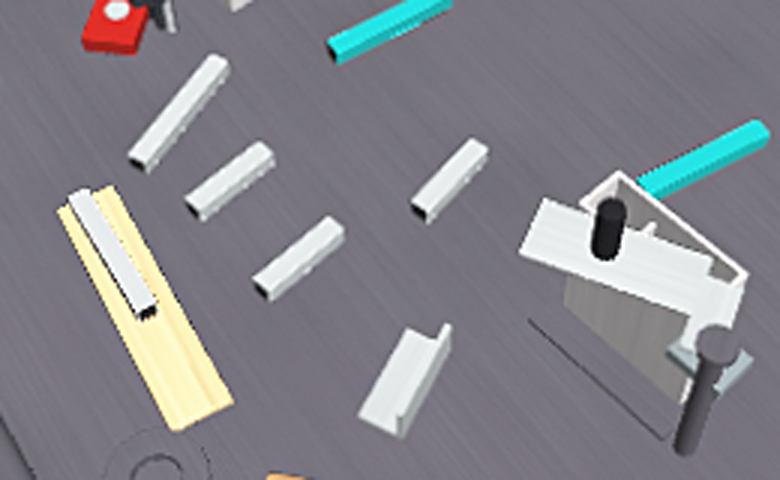

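```bash
cat >> h.py <<'E'
def tubes(im,c,roi,thr=165,z=0.02,amin=100):
    hsv=cv2.cvtColor(im,cv2.COLOR_RGB2HSV)
    m=((hsv[:,:,2]>thr)&(hsv[:,:,1]<40)).astype(np.uint8)
    k=np.zeros_like(m); x0,y0,x1,y1=roi; k[y0:y1,x0:x1]=1; m*=k
    out=[]
    for ct in cv2.findContours(m,cv2.RETR_EXTERNAL,cv2.CHAIN_APPROX_NONE)[0]:
        if cv2.contourArea(ct)<amin: continue
        P=np.array([onz(c,u,v,z)[:2] for u,v in ct[:,0]],np.float32)
        (cx,cy),(w,h),a=cv2.minAreaRect(P*1000)
        if w<h: w,h,a=h,w,a+90
        out.append((ct[:,0].mean(0).round(),round(cx),round(cy),round(w),round(h),round((a+90)%180-90)))
    return out
E
python3 - <<'E'
from h import *
im=np.load('scene0.npy');c=manip.camera_info('scene')
for t in tubes(im,c,(200,190,400,345)): print(t)
im2=np.load('side0.npy');c2=manip.camera_info('side')
print()
for t in tubes(im2,c2,(280,160,430,270),amin=40): print(t)
# sample
print([t for t in tubes(im,c,(215,245,255,300),z=.028)])
# tray corners rim z=.034 ; far-left decoy; cover knob etc in scene
for n,u,v,z in [('knobtop',200+610/3,190+205/3,.213),('plate pivotend',200+716/3,190+340/3,.2),('cover c',200+548/3,190+200/3,.158),('cover c2',200+520/3,190+250/3,.158),('rimcorner',200+618/3,190+172/3,.152),('rim right',200+748/3,190+272/3,.152),('rimleft',200+582/3,190+203/3,.152)]: print(n,onz(c,u,v,z).round(3))
for u,v in[(289,293),(350,276),(385,318),(318,347)]: print(onz(c2,u,v,.034).round(3))
E
```

```text
(array([335., 316.]), 619, 253, 108, 40, 29)
(array([299., 276.]), 630, 109, 93, 30, 11)
(array([237., 273.]), 763, 6, 143, 20, 88)
(array([389., 267.]), 431, 216, 98, 67, 50)
(array([277., 250.]), 638, 3, 95, 33, 11)
(array([350., 250.]), 477, 116, 101, 28, 17)
(array([260., 227.]), 636, -93, 149, 31, 27)

(array([372., 250.]), 630, -106, 142, 23, 27)
(array([362., 233.]), 633, -9, 90, 23, 11)
(array([307., 223.]), 470, 105, 90, 24, 16)
(array([348., 217.]), 625, 98, 93, 24, 10)
(array([393., 223.]), 766, 15, 145, 25, 87)
(array([333., 201.]), 610, 219, 92, 39, 29)
(array([411., 197.]), 917, 166, 320, 17, -90)
(array([317., 177.]), 612, 438, 88, 29, 41)
(array([370., 172.]), 863, 418, 162, 46, 70)
(array([408., 180.]), 982, 304, 397, 26, 90)
(array([291., 167.]), 544, 570, 151, 135, 78)
[(array([237., 273.]), 764, 11, 142, 20, 88)]
knobtop [0.484 0.315 0.213]
plate pivotend [0.492 0.436 0.2  ]
cover c [0.49  0.257 0.158]
cover c2 [0.536 0.281 0.158]
rimcorner [0.425 0.265 0.152]
rim right [0.407 0.392 0.152]
rimleft [0.467 0.272 0.152]
[ 0.324 -0.227  0.034]
[ 0.509 -0.213  0.034]
[ 0.536 -0.388  0.034]
[ 0.347 -0.42   0.034]
```

```bash
cat >> h.py <<'E'
def tri(c1,p1,c2,p2):
    o1,d1=ray(c1,*p1);o2,d2=ray(c2,*p2)
    s=np.linalg.lstsq(np.array([d1,-d2]).T,o2-o1,rcond=None)[0]
    a,b=o1+s[0]*d1,o2+s[1]*d2; return (a+b)/2,np.linalg.norm(a-b)
def dark(im,roi,thr=60):
    x0,y0,x1,y1=roi; m=(im[y0:y1,x0:x1].max(2)<thr).astype(np.uint8)
    n,l,s,ce=cv2.connectedComponentsWithStats(m)
    i=1+s[1:,4].argmax(); return ce[i]+[x0,y0], s[i]+[x0,y0,0,0,0]
E
python3 - <<'E'
from h import *
a=np.load('scene0.npy');b=np.load('side0.npy');ca=manip.camera_info('scene');cb=manip.camera_info('side')
pa,sa=dark(a,(385,245,425,285)); pb,sb=dark(b,(280,145,310,175)); print(pa,sa,pb,sb)
print(tri(ca,pa,cb,pb))
cv2.imwrite('pics/x.png',cv2.resize(np.hstack([cv2.resize(a[235:345,365:465],None,fx=4,fy=4,interpolation=2),cv2.resize(b[140:225,255:340],(400,440),interpolation=2)]),(800,440))[:,:,::-1])
c=np.array([.438,.333])
R=lambda t:np.array([[np.cos(t),-np.sin(t)],[np.sin(t),np.cos(t)]])
E
```

```text
[402.36526946 266.00598802] [397 256  12  21 167] [297.85882353 158.61176471] [292 152  18  13  85]
(array([0.48966132, 0.31241139, 0.18115194]), np.float64(0.014422170926191642))
```

View pics/x.png

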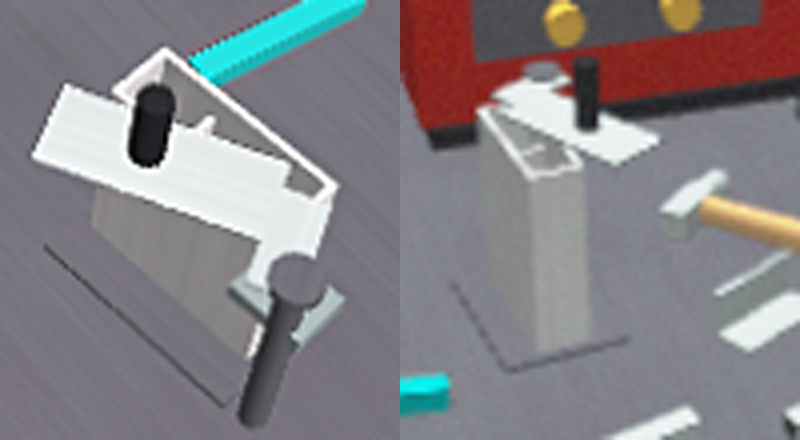

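```bash
python3 - <<'E'
from h import *
ca=manip.camera_info('scene');cb=manip.camera_info('side')
for n,p,q in [('knobtop',(403.75,258.2),(294.5,152.2)),('knobbot',(402,273.7),(294.7,164)),('c-x-y',(406.2,247.5),(283.3,174.4)),('c-x+y',(449.2,281.7),(272,161)),('c+x-y',(393.75,258),(293.3,171.9)),('post',(439,305),(285.5,153.5))]:
    print(n,*[v.round(4) if hasattr(v,'round') else v for v in tri(ca,p,cb,q)])
E
```

```text
knobtop [0.4823 0.3118 0.2073] 0.0039
knobbot [0.4836 0.3172 0.1551] 0.0021
c-x-y [0.4241 0.2627 0.1464] 0.0049
c-x+y [0.4078 0.3914 0.1464] 0.0041
c+x-y [0.4659 0.2692 0.1465] 0.0012
post [0.4719 0.4244 0.1559] 0.0029
```

```bash
python3 -m jog '[[[-17.8,39.4,2.5,0],[-17.8,39.4,2.5,0],[-17.8,39.4,2.5,0],[-17.8,39.4,2.5,0],[-17.8,39.4,2.5,0],[-17.8,39.4,2.5,0],[-17.8,39.4,2.5,0],[-17.8,39.4,2.5,0]]]' 100 40
python3 -m jog '[[[0,0,0,0],[0,0,0,0],[0,0,-15,0],[0,0,-20,0],[0,0,-20,0],[0,0,-15,0],[0,0,-8,0],[0,0,0,0]]]'
python3 - <<'E'
from h import *
im,c=shot('scene'); a=im[200:350,340:500]
w,cw=shot('wrist'); np.save('s1.npy',im)
b=cv2.resize(a,(427,400),interpolation=2)
save(np.hstack([b,cv2.resize(w,(373,233)) if 0 else cv2.resize(w,(373,400))]),'k1.png')
E
```

```text
t: 1.1
tcp_pos: [0.4817, 0.3164, 0.4244]
tool_rot: [1.0, 0.0, -0.0, 0.0]
force: [-0.3, 1.1, 0.3]
finger_gap: 0.999
t: 2.1
tcp_pos: [0.4827, 0.3149, 0.346]
tool_rot: [1.0, -0.0, -0.001, 0.0]
force: [0.1, -1.3, 1.5]
finger_gap: 1.0
```

View pics/k1.png

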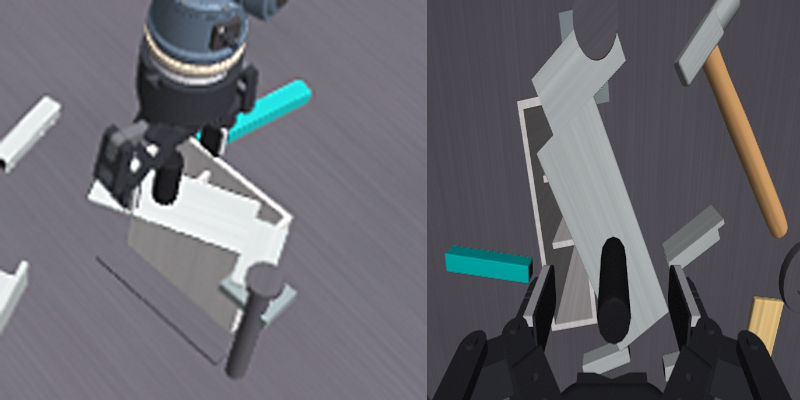

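```bash
python3 -m jog '[[[0,0,0,0],[0,0,0,0],[0,0,0,0],[0,0,0,0],[0,0,0,0],[0,0,0,0],[0,0,0,0],[0,0,0,0]]]' 0 40
python3 -m jog '[[[7.8,1.2,0,4],[7.8,1.6,0,4],[15.0,5.0,0,8.3],[14.1,7.1,0,8.3],[13.0,9.0,0,8.3],[11.5,10.8,0,8.3],[9.9,12.3,0,8.3],[4,6.8,0,4.1]]]'
python3 -m jog '[[[4,6.8,0,4.1],[5.9,14.6,0,8.3],[2.5,7.5,0,4.1],[0,0,0,0],[0,0,0,0],[0,0,0,0],[0,0,0,0],[0,0,0,0]]]'
```

```text
t: 3.2
tcp_pos: [0.4828, 0.3153, 0.3471]
tool_rot: [1.0, 0.0, 0.0, -0.0]
force: [0.4, -0.3, 5.4]
finger_gap: 0.246
t: 4.2
tcp_pos: [0.5659, 0.3694, 0.3471]
tool_rot: [0.892, 0.452, -0.0, 0.0]
force: [-0.8, -1.8, 5.8]
finger_gap: 0.246
t: 5.2
tcp_pos: [0.5776, 0.3984, 0.3471]
tool_rot: [0.818, 0.575, -0.0, -0.001]
force: [-2.3, 0.4, 5.7]
finger_gap: 0.247
```

```bash
python3 -m jog '[[[0,0,0,0],[0,0,0,0],[0,0,0,0],[0,0,0,0],[0,0,0,0],[0,0,30,0],[0,0,40,0],[0,0,40,0]]]' 100
python3 -m jog '[[[-4,-54,7,-9],[-4,-54,7,-9],[-4,-54,7,-9],[-4,-54,7,-9],[-4,-54,7,-9],[-4,-54,7,-9],[-4,-54,7,-9],[-2,-54,0,-7.2]]]'
python3 -m jog '[[[0,-40,0,0],[0,-40,0,0],[0,-30,0,0],[0,0,0,0],[0,0,0,0],[0,0,0,0],[0,0,0,0],[0,0,0,0]]]'
python3 - <<'E'
from h import *
s=manip.sense(); print(s['tcp_pos'],s['tool_rot'],s['force'])
w,cw=shot('wrist'); np.save('w2.npy',w); im,c=shot('scene'); np.save('s2.npy',im)
print(cw); np.save('cw2.npy',cw,allow_pickle=True)
save(np.hstack([cv2.resize(im,(400,400))*1,cv2.resize(w,(400,400))]),'k2.png')
for t in tubes(w,cw,(0,0,640,400),thr=110,amin=300): print(t)
E
```

```text
t: 6.2
tcp_pos: [0.578, 0.3979, 0.4576]
tool_rot: [0.819, 0.574, -0.0, -0.0]
force: [0.9, -0.3, 0.5]
finger_gap: 0.997
t: 7.2
tcp_pos: [0.5477, -0.0357, 0.5067]
tool_rot: [1.0, -0.003, 0.001, 0.0]
force: [-0.2, -1.1, -0.3]
finger_gap: 0.998
t: 8.2
tcp_pos: [0.5481, -0.1434, 0.5058]
tool_rot: [1.0, -0.0, 0.0, -0.0]
force: [0.4, -0.4, 0.2]
finger_gap: 1.003
[ 0.548122   -0.1434152   0.50581835] [ 9.99999926e-01 -3.78242285e-04  7.48020544e-05 -5.30715190e-06] [ 0.35870698 -0.43368893  0.24019657]
{'fx': 337.3088218314145, 'fy': 337.3088218314145, 'cx': 316.9700748204035, 'cy': 201.29241923095216, 'k1': -0.00575154098268744, 'R': array([[ 9.99999974e-01,  1.80625423e-04, -1.37048902e-04],
       [ 2.14346386e-04, -9.50174320e-01,  3.11718970e-01],
       [-7.39159764e-05, -3.11718991e-01, -9.50174334e-01]]), 't': array([-0.54736987, -0.20904588,  0.43221292])}
(array([243., 370.]), 429, -512, 108, 69, 25)
(array([391., 312.]), 666, -404, 117, 48, 43)
(array([447., 295.]), 754, -367, 128, 30, -62)
(array([221., 256.]), 414, -309, 242, 213, 6)
(array([619., 208.]), 984, -233, 285, 26, -90)
(array([383., 119.]), 632, -101, 140, 22, 27)
(array([388.,  40.]), 635, -4, 90, 19, 11)
(array([588., 166.]), 925, -198, 477, 24, -90)
(array([493.,  43.]), 765, -10, 100, 20, 88)
```

View pics/k2.png

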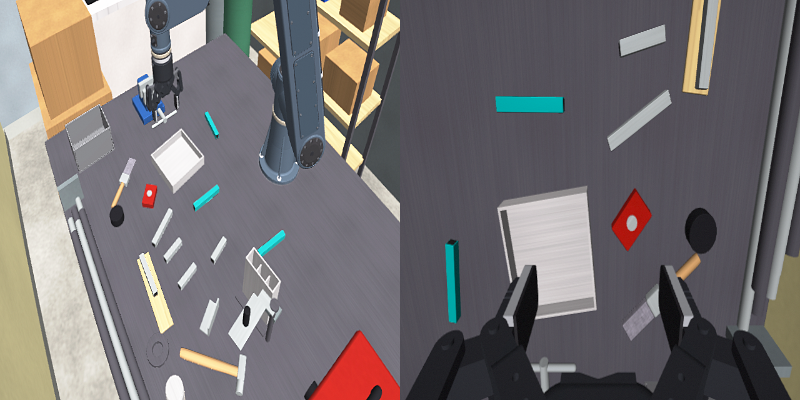

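```bash
python3 -m jog '[[[4,2,-15,-7.9],[4,2,-15,-7.9],[4,2,-15,-7.9],[4,2,-15,-7.9],[4,2,-15,-7.9],[4,2,-15,-7.9],[4,2,-15,-7.9],[4,2,-15,-7.7]]]' 60 20
python3 -m jog '[[[0,0,-40,0],[0,0,-45,0],[0,0,-45,0],[0,0,-40,0],[0,0,-25,0],[0,0,-12,0],[0,0,0,0],[0,0,0,0]]]'
python3 - <<'E'
from h import *
w,cw=shot('wrist'); save(w,'k3.png')
for t in tubes(w,cw,(0,0,640,400),thr=110,amin=300): print(t)
E
```

```text
t: 9.3
tcp_pos: [0.5803, -0.128, 0.3852]
tool_rot: [0.851, -0.525, 0.0, -0.0]
force: [0.4, -0.6, 1.0]
finger_gap: 0.597
t: 10.3
tcp_pos: [0.5806, -0.1283, 0.1798]
tool_rot: [0.852, -0.523, 0.001, -0.0]
force: [0.2, -0.1, 0.3]
finger_gap: 0.599
(array([594., 311.]), 624, -249, 27, 24, 74)
(array([395., 283.]), 597, -159, 28, 7, 44)
(array([239., 283.]), 566, -98, 28, 7, 10)
(array([316., 148.]), 624, -106, 120, 20, 27)
(array([65., 69.]), 616, -8, 52, 20, 11)
```

View pics/k3.png

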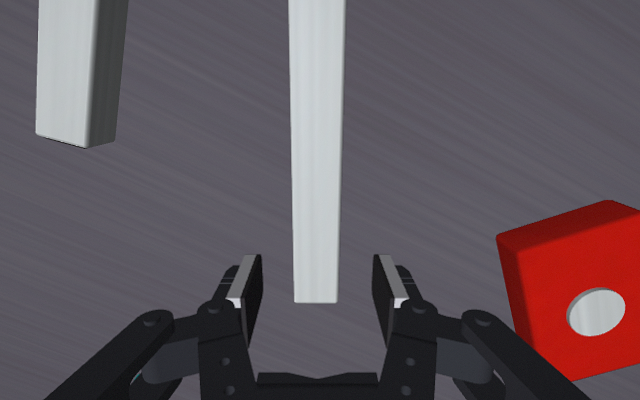

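```bash
python3 -m jog '[[[0,0,-3,0],[0,0,0,0],[0,0,0,0],[0,0,0,0],[0,0,0,0],[0,0,0,0],[0,0,0,0],[0,0,0,0]]]' 0 20
python3 -m jog '[[[0,0,10,0],[0,0,10,0],[0,0,10,0],[0,0,10,0],[0,0,10,0],[0,0,10,0],[0,0,0,0],[0,0,0,0]]]'
python3 - <<'E'
from h import *
im,c=shot('side'); np.save('d4.npy',im)
save(cv2.resize(im[180:310,320:480],(640,520),interpolation=2),'k4.png')
E
```

```text
t: 11.35
tcp_pos: [0.5803, -0.1282, 0.1762]
tool_rot: [0.852, -0.523, 0.0, -0.0]
force: [-0.9, -0.3, 5.2]
finger_gap: 0.225
t: 12.35
tcp_pos: [0.58, -0.128, 0.2356]
tool_rot: [0.852, -0.523, -0.0, 0.0]
force: [-0.4, -0.0, -2.5]
finger_gap: 0.231
```

View pics/k4.png

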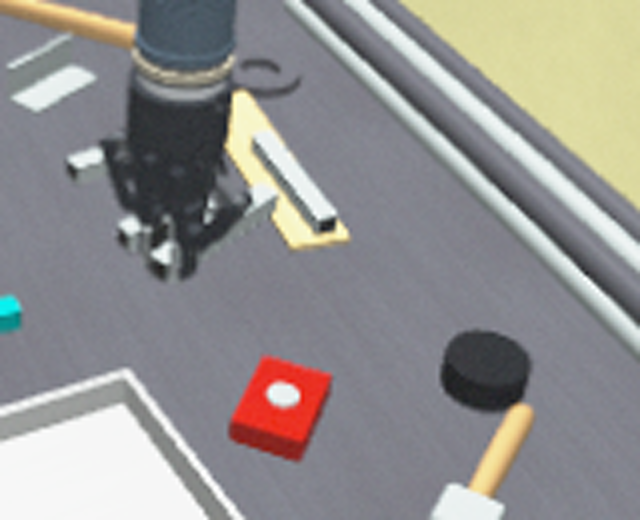

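```bash
python3 - <<'E'
from h import *
c=manip.camera_info('side')
for z in(.0,.02,.06,.08): print(z,np.round(proj(c,(.694,-.07,z))))
w,cw=shot('wrist'); 
hsv=cv2.cvtColor(w,cv2.COLOR_RGB2HSV); m=((hsv[:,:,2]>110)&(hsv[:,:,1]<40)).astype(np.uint8)
m[:,:250]=0; m[:,390:]=0; m[300:]=0
ct=max(cv2.findContours(m,cv2.RETR_EXTERNAL,cv2.CHAIN_APPROX_NONE)[0],key=cv2.contourArea); print(cv2.boundingRect(ct))
for v in (5,20,60,120,200,270): r=np.where(m[v])[0]; print(v,r.min() if len(r) else 0,r.max() if len(r) else 0)
# predicted width & row for horizontal tube top (z .082) vs tilted
d=np.array([.891,.454,0]);n=np.array([-.454,.891,0])
g=np.array([.58,-.128,.072])
for th in (0,10,20,30):
    e=g+.128*(d*np.cos(np.radians(th))+[0,0,-np.sin(np.radians(th))])+np.array([0,0,.01])
    print(th,e.round(3),np.round(proj(cw,e+n*.01)),np.round(proj(cw,e-n*.01)))
E
```

```text
0.0 [385. 244.]
0.02 [385. 240.]
0.06 [387. 230.]
0.08 [387. 225.]
(288, 0, 59, 300)
5 288 346
20 288 346
60 289 345
120 291 343
200 292 341
270 294 356
0 [ 0.694 -0.07   0.082] [284. -79.] [350. -79.]
10 [ 0.692 -0.071  0.06 ] [290. -44.] [344. -44.]
20 [ 0.687 -0.073  0.038] [294.  -9.] [340.  -9.]
30 [ 0.679 -0.078  0.018] [297.  24.] [337.  23.]
```

```bash
cat > far.py <<'E'
from h import *
w,cw=shot('wrist')
hsv=cv2.cvtColor(w,cv2.COLOR_RGB2HSV); m=((hsv[:,:,2]>110)&(hsv[:,:,1]<40))
print([(v,np.ptp(np.where(m[v,260:385])[0])) for v in (5,20,60,120,200) if m[v,260:385].any()])
E
for o in 21 22.5; do :; done
python3 -m jog '[[[0,0,0,0],[0,0,0,0],[0,0,0,0],[0,0,0,0],[0,0,0,0],[0,0,0,0],[0,0,0,0],[0,0,0,0]]]' 22; python3 far.py
python3 -m jog '[[[0,0,0,0],[0,0,0,0],[0,0,0,0],[0,0,0,0],[0,0,0,0],[0,0,0,0],[0,0,0,0],[0,0,0,0]]]' 22.8; python3 far.py
```

```text
t: 13.45
tcp_pos: [0.5801, -0.1281, 0.2357]
tool_rot: [0.852, -0.523, 0.0, -0.0]
force: [0.6, -0.0, -1.8]
finger_gap: 0.227
[(5, np.int64(58)), (20, np.int64(57)), (60, np.int64(56)), (120, np.int64(53)), (200, np.int64(49))]
t: 14.5
tcp_pos: [0.5801, -0.1281, 0.2357]
tool_rot: [0.852, -0.523, 0.0, -0.0]
force: [-0.0, -0.2, -2.4]
finger_gap: 0.226
[(5, np.int64(58)), (20, np.int64(57)), (60, np.int64(56)), (120, np.int64(53)), (200, np.int64(49))]
```

```bash
python3 -m jog '[[[0,0,0,0],[0,0,0,0],[0,0,0,0],[0,0,0,0],[0,0,0,0],[0,0,0,0],[0,0,0,0],[0,0,0,0]]]' 23.1 | tail -2; python3 far.py
python3 -m jog '[[[0,0,0,0],[0,0,0,0],[0,0,0,0],[0,0,0,0],[0,0,0,0],[0,0,0,0],[0,0,0,0],[0,0,0,0]]]' 23.4| tail -2; python3 far.py
python3 -m jog '[[[0,0,0,0],[0,0,0,0],[0,0,0,0],[0,0,0,0],[0,0,0,0],[0,0,0,0],[0,0,0,0],[0,0,0,0]]]' 23.7| tail -2; python3 far.py
```

```text
force: [-0.0, 0.0, -0.6]
finger_gap: 0.227
[(20, np.int64(39)), (60, np.int64(39)), (120, np.int64(41)), (200, np.int64(43))]
force: [0.8, 1.0, 0.7]
finger_gap: 0.234
[(60, np.int64(38)), (120, np.int64(36)), (200, np.int64(33))]
force: [0.4, 0.4, -0.9]
finger_gap: 0.238
[(60, np.int64(37)), (120, np.int64(36)), (200, np.int64(33))]
```

```bash
python3 -m jog '[[[0,0,30,0],[0,0,30,0],[0,0,0,0],[0,0,0,0],[0,0,0,0],[0,0,0,0],[0,0,0,0],[0,0,0,0]]]' 60 20 | sed -n 2p
python3 - <<'E'
from h import *
w,cw=shot('wrist')
for t in tubes(w,cw,(0,0,640,400),thr=110,amin=300): print(t)
E
```

```text
tcp_pos: [0.5801, -0.1281, 0.2955]
(array([447., 389.]), 473, -323, 33, 31, 31)
(array([353., 341.]), 480, -225, 107, 63, 7)
(array([394., 281.]), 547, -218, 53, 14, 44)
(array([240., 281.]), 488, -102, 53, 14, 10)
(array([479., 217.]), 624, -247, 25, 23, 35)
(array([317., 142.]), 613, -112, 139, 20, 27)
(array([189.,  57.]), 629, -6, 79, 20, 11)
(array([25., 25.]), 601, 98, 35, 19, 11)
```

```bash
python3 -m jog '[[[-9,-5,-20,0],[-9.5,-5.5,-25,0],[0,0,-30,0],[0,0,-25,0],[0,0,-19,0],[0,0,0,0],[0,0,0,0],[0,0,0,0]]]' 60 20 
python3 -m jog '[[[0,0,0,0],[0,0,0,0],[0,0,0,0],[0,0,0,0],[0,0,0,0],[0,0,0,0],[0,0,0,0],[0,0,0,0]]]' 0 20
python3 -m jog '[[[0,0,15,0],[0,0,20,0],[0,0,20,0],[0,0,20,0],[0,0,5,0],[0,0,0,0],[0,0,0,0],[0,0,0,0]]]'
python3 far.py
python3 -m jog '[[[0,0,0,0],[0,0,0,0],[0,0,0,0],[0,0,0,0],[0,0,0,0],[0,0,0,0],[0,0,0,0],[0,0,0,0]]]' 22.9 | tail -2; python3 far.py
python3 -m jog '[[[0,0,0,0],[0,0,0,0],[0,0,0,0],[0,0,0,0],[0,0,0,0],[0,0,0,0],[0,0,0,0],[0,0,0,0]]]' 23.0| tail -2; python3 far.py
```

```text
t: 19.75
tcp_pos: [0.562, -0.1387, 0.1778]
tool_rot: [0.852, -0.523, 0.001, -0.0]
force: [-0.1, -0.1, -0.2]
finger_gap: 0.601
t: 20.75
tcp_pos: [0.5617, -0.1386, 0.1774]
tool_rot: [0.852, -0.523, 0.0, -0.0]
force: [-0.7, 0.1, 5.5]
finger_gap: 0.227
t: 21.75
tcp_pos: [0.5613, -0.1385, 0.2559]
tool_rot: [0.852, -0.523, -0.001, 0.0]
force: [0.2, 0.0, -1.6]
finger_gap: 0.229
[(5, np.int64(57)), (20, np.int64(57)), (60, np.int64(55)), (120, np.int64(52)), (200, np.int64(48))]
force: [-0.0, -0.4, -1.6]
finger_gap: 0.229
[(5, np.int64(57)), (20, np.int64(57)), (60, np.int64(55)), (120, np.int64(52)), (200, np.int64(48))]
force: [0.4, 0.2, -2.3]
finger_gap: 0.233
[(5, np.int64(57)), (20, np.int64(57)), (60, np.int64(55)), (120, np.int64(52)), (200, np.int64(48))]
```

```bash
python3 -m jog '[[[0,0,0,0],[0,0,0,0],[0,0,0,0],[0,0,0,0],[0,0,0,0],[0,0,0,0],[0,0,0,0],[0,0,0,0]]]' 23.06| tail -2; python3 far.py
```

```text
force: [-0.9, 0.5, -1.7]
finger_gap: 0.226
[(5, np.int64(43)), (20, np.int64(43)), (60, np.int64(43)), (120, np.int64(43)), (200, np.int64(44))]
```

```bash
python3 -m jog '[[[0,0,12,0],[0,0,12,0],[0,0,12,0],[0,0,12,0],[0,0,12,0],[0,0,12,0],[0,0,8,0],[0,0,0,0]]]' 23.06| tail -2; python3 far.py
python3 -m jog '[[[0,0,0,0],[0,0,0,0],[0,0,0,0],[0,0,0,0],[0,0,0,0],[0,0,0,0],[0,0,0,0],[0,0,0,0]]]' 20| tail -2;python3 - <<'E'
from h import *
w,cw=shot('wrist'); im,c=shot('side')
save(np.hstack([cv2.resize(w,(400,400)),cv2.resize(im[150:300,300:450],(400,400))]),'k5.png')
E
```

```text
force: [-0.1, -0.2, -2.5]
finger_gap: 0.231
[(20, np.int64(39)), (60, np.int64(39)), (120, np.int64(41)), (200, np.int64(43))]
force: [-0.7, -0.8, -2.0]
finger_gap: 0.224
```

View pics/k5.png

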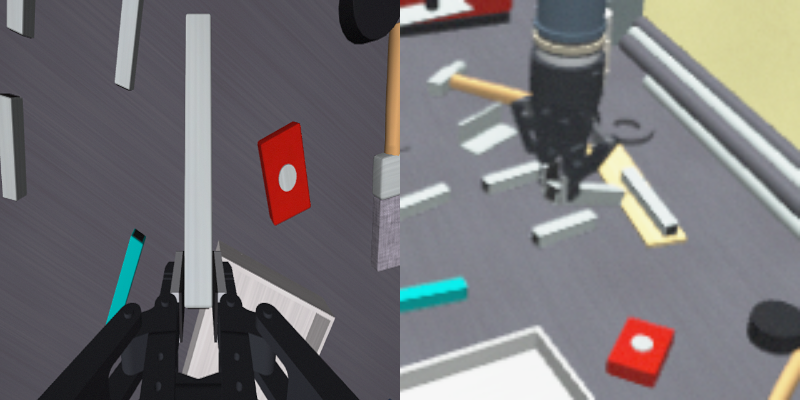

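```bash
cat > tilt.py <<'E'
from h import *
import sys
L=float(sys.argv[1]) if len(sys.argv)>1 else .128
s=manip.sense(); w,cw=shot('wrist')
from scipy.spatial.transform import Rotation as Ro
R=Ro.from_quat(s['tool_rot']).as_matrix(); g=s['tcp_pos']+.155*R[:,2]; n=R[:,0]
d=-R[:,1] if (R[:,1]@[0,0,1])<2 else 0
hsv=cv2.cvtColor(w,cv2.COLOR_RGB2HSV); m=((hsv[:,:,2]>110)&(hsv[:,:,1]<40))
r=[v for v in range(0,250) if m[v,305:330].mean()>.8]
v=min(r) if r else -1
P=[(th,proj(cw,g+.0+L*(d*np.cos(np.radians(th))-[0,0,np.sin(np.radians(th))])+.01*(np.array([0,0,1])*np.cos(np.radians(th))+d*np.sin(np.radians(th))))[1]) for th in range(0,91,5)]
print('far row',v,'tilt',min(P,key=lambda p:abs(p[1]-v))[0],'tcp',s['tcp_pos'].round(3),'F',s['force'].round(1))
E
python3 tilt.py
python3 -m jog '[[[0,0,-10,0],[0,0,-15,0],[0,0,-20,0],[0,0,-15,0],[0,0,0,0],[0,0,0,0],[0,0,0,0],[0,0,0,0]]]' 20| tail -2;python3 tilt.py
python3 -m jog '[[[0,0,0,0],[0,0,0,0],[0,0,0,0],[0,0,0,0],[0,0,0,0],[0,0,0,0],[0,0,0,0],[0,0,0,0]]]' 23.08| tail -1;python3 tilt.py
python3 -m jog '[[[0,0,0,0],[0,0,0,0],[0,0,0,0],[0,0,0,0],[0,0,0,0],[0,0,0,0],[0,0,0,0],[0,0,0,0]]]' 23.1| tail -1;python3 tilt.py
```

```text
far row 14 tilt 30 tcp [ 0.562 -0.139  0.337] F [-0.7  0.3 -2.1]
force: [0.2, -0.3, -1.5]
finger_gap: 0.23
far row 14 tilt 30 tcp [ 0.562 -0.139  0.277] F [ 0.2 -0.3 -1.5]
finger_gap: 0.231
far row 14 tilt 30 tcp [ 0.562 -0.139  0.277] F [ 0.1  0.  -1.3]
finger_gap: 0.234
far row 14 tilt 30 tcp [ 0.562 -0.139  0.277] F [ 0.2 -1.3 -2.1]
```

```bash
for i in 1; do python3 -m jog '[[[0,0,0,0],[0,0,0,0],[0,0,0,0],[0,0,0,0],[0,0,0,0],[0,0,0,0],[0,0,0,0],[0,0,0,0]]]' 23.14| tail -1;python3 tilt.py; done
python3 -m jog '[[[0,0,0,0],[0,0,0,0],[0,0,0,0],[0,0,0,0],[0,0,0,0],[0,0,0,0],[0,0,0,0],[0,0,0,0]]]' 23.17| tail -1;python3 tilt.py
```

```text
finger_gap: 0.228
far row 93 tilt 55 tcp [ 0.562 -0.139  0.277] F [-2.1  0.  -0.2]
finger_gap: 0.236
far row 92 tilt 55 tcp [ 0.562 -0.139  0.277] F [-2.5 -0.5  1. ]
```

```bash
python3 -m jog '[[[0,0,0,0],[0,0,0,0],[0,0,0,0],[0,0,0,0],[0,0,0,0],[0,0,0,0],[0,0,0,0],[0,0,5,0]]]' 0 30| tail -1;python3 tilt.py
python3 -m jog '[[[0,0,15,0],[0,0,25,0],[0,0,30,0],[0,0,30,0],[0,0,30,0],[0,0,30,0],[0,0,18,0],[0,0,0,0]]]' | tail -1;python3 tilt.py
python3 -m jog '[[[-7,22,0,5],[-14,45,0,8.8],[-14,45,0,8.8],[-14,45,0,8.8],[-14,45,0,8.8],[-14,45,0,8.8],[-14,45,0,8.8],[-12,42,0,8.8]]]' |tail -1
python3 -m jog '[[[-6,27,0,4],[0,0,0,0],[0,0,0,0],[0,0,0,0],[0,0,0,0],[0,0,0,0],[0,0,0,0],[0,0,0,0]]]'
python3 tilt.py
python3 - <<'E'
from h import *
w,cw=shot('wrist'); im,c=shot('scene'); np.save('w6.npy',w); np.save('cw6.npy',cw,allow_pickle=True)
save(np.hstack([w[:,120:520],cv2.resize(im[170:330,360:520],(400,400))]),'k6.png')
E
```

```text
finger_gap: 0.224
far row 93 tilt 55 tcp [ 0.562 -0.138  0.281] F [ 0.  -0.2 -1.4]
finger_gap: 0.218
far row 93 tilt 55 tcp [ 0.562 -0.138  0.462] F [-0.1  0.5 -1.6]
finger_gap: 0.223
t: 36.5
tcp_pos: [0.4526, 0.2223, 0.4598]
tool_rot: [0.998, 0.065, 0.0, -0.0]
force: [0.3, -0.1, -1.8]
finger_gap: 0.222
far row 19 tilt 35 tcp [0.453 0.222 0.46 ] F [ 0.3 -0.1 -1.8]
```

View pics/k6.png

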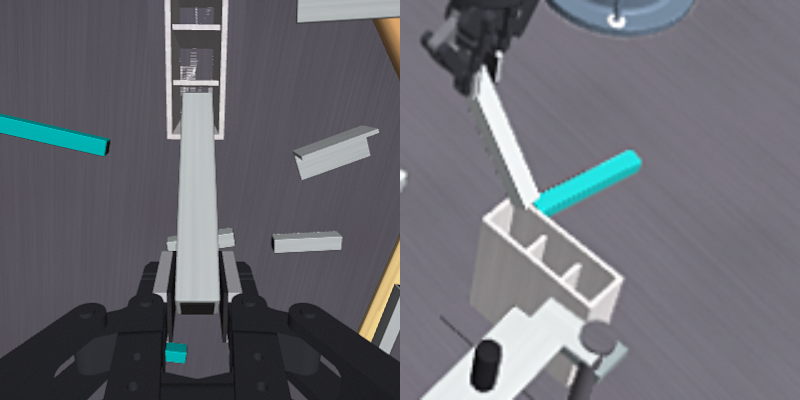

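```bash
python3 - <<'E'
from h import *
cw=np.load('cw6.npy',allow_pickle=True).item()
c0=np.array([.444,.290]);t=np.radians(7.6);X=np.array([np.cos(t),np.sin(t)]);Y=np.array([-X[1],X[0]])
for n,u,v in [('FLout',286,138.5),('FRout',344,138),('w01L',293,84),('w01R',339,84),('w12L',293,27),('w12R',340,27)]:
    p=onz(cw,u,v,.152)[:2]; q=p-c0; print(n,p.round(4),'rel cell0 x,y mm',(q@X*1000).round(1),(q@Y*1000).round(1))
# tube tip top edge
s=manip.sense();print(s['tcp_pos'])
E
```

```text
FLout [0.4212 0.2612] rel cell0 x,y mm -26.4 -25.5
FRout [0.4681 0.2678] rel cell0 x,y mm 20.9 -25.2
w01L [0.4222 0.3038] rel cell0 x,y mm -19.8 16.6
w01R [0.4577 0.3085] rel cell0 x,y mm 16.0 16.5
w12L [0.4178 0.3436] rel cell0 x,y mm -18.9 56.6
w12R [0.4524 0.3482] rel cell0 x,y mm 16.0 56.5
[0.45256306 0.22245479 0.45972843]
```

```bash
python3 -m jog '[[[-1,-1,-8,0],[0,0,-10,0],[0,0,-10,0],[0,0,-8,0],[0,0,-8,0],[0,0,-4,0],[0,0,0,0],[0,0,0,0]]]'
python3 -m jog '[[[0,0,-4,0],[0,0,-4,0],[0,0,-4,0],[0,0,-2,0],[0,0,0,0],[0,0,0,0],[0,0,0,0],[0,0,0,0]]]'
python3 - <<'E'
from h import *
w,cw=shot('wrist'); im,c=shot('scene')
save(np.hstack([w[:,120:520],cv2.resize(im[170:330,360:520],(400,400))]),'k7.png')
E
```

```text
t: 37.65
tcp_pos: [0.4517, 0.2215, 0.412]
tool_rot: [0.998, 0.065, 0.0, -0.0]
force: [0.0, 0.8, -2.1]
finger_gap: 0.224
t: 38.65
tcp_pos: [0.4517, 0.2215, 0.3977]
tool_rot: [0.998, 0.065, 0.0, -0.0]
force: [0.5, 4.4, 0.2]
finger_gap: 0.221
```

View pics/k7.png

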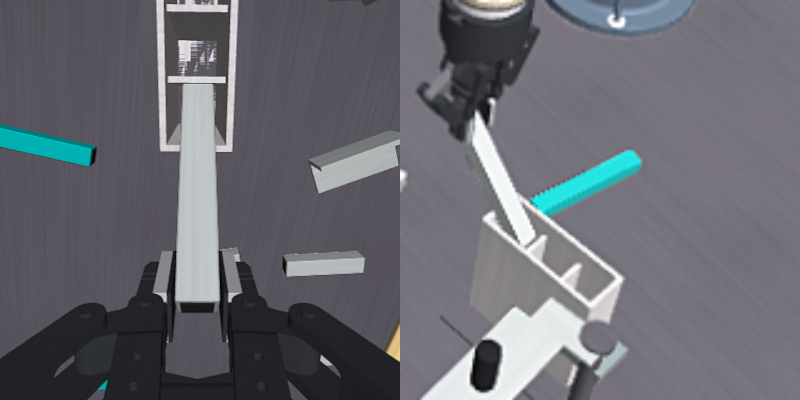

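```bash
python3 -m jog '[[[-1,6,2,0],[-1,6,2,0],[-1,5,1.5,0],[-1,5,1.5,0],[0,0,0,0],[0,0,0,0],[0,0,0,0],[0,0,0,0]]]'; python3 tilt.py
python3 -m jog '[[[-1,5,1,0],[-1,5,1,0],[-1,5,1,0],[-1,5,1,0],[0,0,0,0],[0,0,0,0],[0,0,0,0],[0,0,0,0]]]'; python3 tilt.py
python3 - <<'E'
from h import *
w,cw=shot('wrist'); im,c=shot('scene'); im2,c=shot('side')
save(np.hstack([cv2.resize(w[:,200:440],(240,400)),cv2.resize(im[170:330,380:500],(300,400)),cv2.resize(im2[80:230,230:330],(260,400))]),'k8.png')
E
```

```text
t: 39.75
tcp_pos: [0.4476, 0.2427, 0.4053]
tool_rot: [0.998, 0.066, 0.0, 0.002]
force: [-0.2, -4.9, 2.8]
finger_gap: 0.225
far row 17 tilt 30 tcp [0.448 0.243 0.405] F [-0.2 -4.9  2.8]
t: 40.8
tcp_pos: [0.4448, 0.2623, 0.4122]
tool_rot: [0.998, 0.066, 0.003, 0.002]
force: [0.7, -10.1, 18.0]
finger_gap: 0.224
far row 0 tilt 25 tcp [0.445 0.262 0.412] F [  0.7 -10.1  18. ]
```

View pics/k8.png

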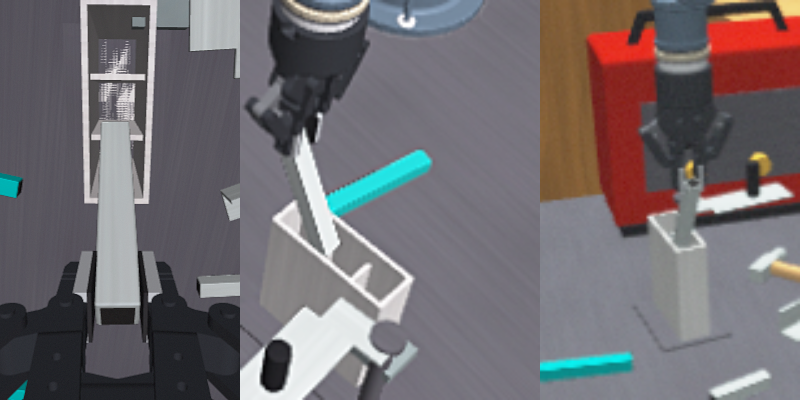

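```bash
python3 -m jog '[[[0,-3,2,0],[1,-4,0,0],[0.7,-4,0,0],[0,-2,0,0],[0,0,0,0],[0,0,0,0],[0,0,-3,0],[0,0,0,0]]]' - 40
python3 -m jog '[[[0,0,-4,0],[0,0,-4,0],[0,0,-4,0],[0,0,-2,0],[0,0,0,0],[0,0,0,0],[0,0,0,0],[0,0,0,0]]]'
```

```text
t: 42.0
tcp_pos: [0.4453, 0.2505, 0.4075]
tool_rot: [0.998, 0.065, -0.0, -0.0]
force: [-0.2, 1.0, -2.0]
finger_gap: 0.22
t: 43.0
tcp_pos: [0.447, 0.2479, 0.3988]
tool_rot: [0.998, 0.067, 0.004, 0.004]
force: [-2.1, -16.0, 27.7]
finger_gap: 0.219
```

```bash
python3 -m jog '[[[0,0,6,0],[1.3,-6,6,0],[0.7,-5,6,0],[0,0,4,0],[0,0,0,0],[0,0,0,0],[0,0,0,0],[0,0,0,0]]]' - 40
python3 - <<'E'
from h import *
w,cw=shot('wrist'); im,c=shot('scene'); np.save('w9.npy',w);np.save('cw9.npy',cw,allow_pickle=True)
save(np.hstack([cv2.resize(w[50:330,240:400],(320,560),interpolation=2),cv2.resize(im[180:310,390:500],(474,560),interpolation=2)]),'k9.png')
E
```

```text
t: 44.0
tcp_pos: [0.4472, 0.2395, 0.4155]
tool_rot: [0.998, 0.065, -0.0, 0.0]
force: [-0.4, -0.5, -2.5]
finger_gap: 0.222
```

View pics/k9.png

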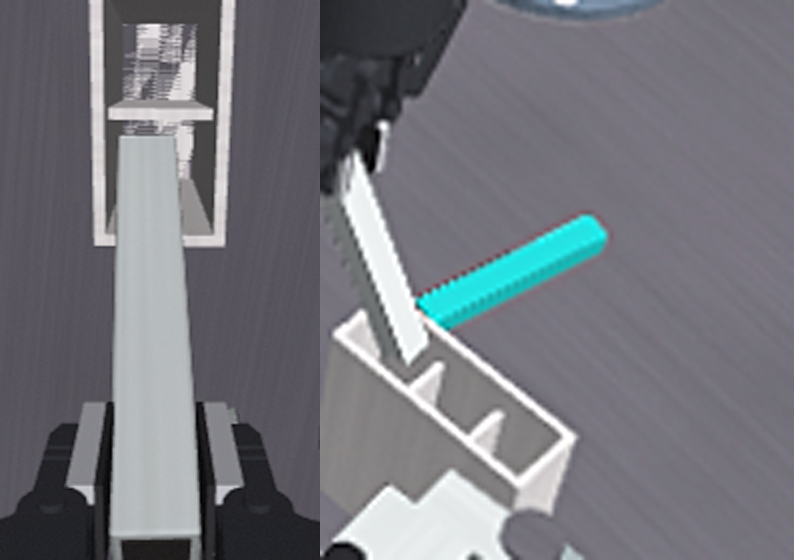

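```bash
cat > tip.py <<'E'
from h import *
import sys
from scipy.optimize import brentq
def tip(cw,tcp,vfar,vnear=317.5,L=.14):
    t=np.radians(7.6);d=np.array([-np.sin(t),np.cos(t),0]);c0=np.array([.443,.2875,.152])
    u=lambda p:((p-c0)@d*1000).round(1)
    # both edges in plane through tcp spanned by d,z : ray ∩ plane
    n=np.array([np.cos(t),np.sin(t),0])
    def rayp(v):
        # column chosen so ray lies in plane: iterate mid col
        o,dd=ray(cw,317,v); s=np.array([dd@d,dd[2]]); oo=np.array([(o-c0)@d,o[2]]); return oo,s
    o1,s1=rayp(vfar);o2,s2=rayp(vnear)
    for th in range(50,92,2):
        a=np.array([np.cos(np.radians(th)),-np.sin(np.radians(th))])
        # o1+k1 s1 - (o2+k2 s2) = L a
        k=np.linalg.solve(np.array([s1,-s2]).T,L*a-(o1-o2)); F=o1+k[0]*s1;N=o2+k[1]*s2
        b=np.array([-a[1],a[0]]); C=F-.01*b
        G=N+.012*a-.01*b
        print(th,'F',(F*1000).round(1),'tipc',(C*1000).round(1),'grip est',(G*1000).round(1))
    print('gripper u,z',u(tcp),(tcp[2]-.155)*1000)
E
python3 - <<'E'
from tip import *
tip(np.load('cw9.npy',allow_pickle=True).item(),np.array([.4472,.2395,.4155]),118.5)
E
```

```text
50 F [ 12.4 134.3] tipc [  4.7 127.9] grip est [-77.5 226. ]
52 F [ 12.6 136.5] tipc [  4.7 130.3] grip est [-74.1 231.2]
54 F [ 12.7 138.9] tipc [  4.7 133. ] grip est [-70.6 236.6]
56 F [ 13.  141.7] tipc [  4.7 136.1] grip est [-66.9 242.2]
58 F [ 13.2 144.7] tipc [  4.7 139.4] grip est [-63.1 248. ]
60 F [ 13.4 148.1] tipc [  4.8 143.1] grip est [-59.2 253.9]
62 F [ 13.7 151.7] tipc [  4.9 147. ] grip est [-55.2 260. ]
64 F [ 14.  155.6] tipc [  5.  151.2] grip est [-51.1 266.3]
66 F [ 14.3 159.8] tipc [  5.2 155.7] grip est [-46.9 272.7]
68 F [ 14.7 164.3] tipc [  5.4 160.5] grip est [-42.5 279.2]
70 F [ 15. 169.] tipc [  5.7 165.6] grip est [-38.1 285.9]
72 F [ 15.4 174. ] tipc [  5.9 170.9] grip est [-33.6 292.7]
74 F [ 15.8 179.3] tipc [  6.2 176.5] grip est [-29.1 299.6]
76 F [ 16.3 184.8] tipc [  6.5 182.4] grip est [-24.4 306.6]
78 F [ 16.7 190.5] tipc [  6.9 188.5] grip est [-19.7 313.7]
80 F [ 17.2 196.5] tipc [  7.3 194.8] grip est [-14.9 320.9]
82 F [ 17.6 202.8] tipc [  7.7 201.4] grip est [-10.1 328.1]
84 F [ 18.1 209.2] tipc [  8.2 208.2] grip est [ -5.2 335.5]
86 F [ 18.6 215.9] tipc [  8.7 215.2] grip est [-3.000e-01  3.429e+02]
88 F [ 19.2 222.7] tipc [  9.2 222.4] grip est [  4.7 350.3]
90 F [ 19.7 229.8] tipc [  9.7 229.8] grip est [  9.7 357.8]
gripper u,z -48.1 260.49999999999994
```

```bash
python3 -m jog '[[[0,-2,0,0],[0,0,-5,0],[0,0,-5,0],[0,0,-4,0],[0,0,0,0],[0,0,0,0],[0,0,0,0],[0,0,0,0]]]' - 40
python3 -m jog '[[[-0.5,3.5,0,0],[-0.5,3.5,0,0],[-1,5,2,0],[-0.5,5,2,0],[-0.5,4,1,0],[0,0,0,0],[0,0,0,0],[0,0,0,0]]]'
```

```text
t: 45.1
tcp_pos: [0.4472, 0.2376, 0.4018]
tool_rot: [0.998, 0.065, 0.0, -0.0]
force: [0.1, 3.2, -2.7]
finger_gap: 0.224
t: 46.1
tcp_pos: [0.4443, 0.2581, 0.4069]
tool_rot: [0.998, 0.065, -0.0, 0.0]
force: [-0.4, -3.1, 3.3]
finger_gap: 0.219
```

```bash
python3 -m jog '[[[-0.5,4,1,0],[-0.5,4,0.5,0],[-0.5,4,0.5,0],[0,0,0,0],[0,0,0,0],[0,0,0,0],[0,0,0,0],[0,0,0,0]]]' - 40
python3 -m jog '[[[-0.5,4,0,0],[-0.5,4,0,0],[0,0,-2,0],[0,0,-2,0],[0,0,0,0],[0,0,0,0],[0,0,0,0],[0,0,0,0]]]'
```

```text
t: 47.1
tcp_pos: [0.4428, 0.2697, 0.4102]
tool_rot: [0.998, 0.066, 0.0, 0.001]
force: [-2.2, -6.4, 10.9]
finger_gap: 0.223
t: 48.1
tcp_pos: [0.4426, 0.2771, 0.411]
tool_rot: [0.998, 0.066, 0.003, 0.002]
force: [-4.4, -13.4, 35.7]
finger_gap: 0.22
```

```bash
python3 - <<'E'
from h import *
w,cw=shot('wrist'); im,c=shot('scene'); np.save('w10.npy',w);np.save('cw10.npy',cw,allow_pickle=True)
save(np.hstack([cv2.resize(w[80:360,240:400],(320,560),interpolation=2),cv2.resize(im[180:310,390:500],(474,560),interpolation=2)]),'k10.png')
E
```

```text
(no output)
```

View pics/k10.png

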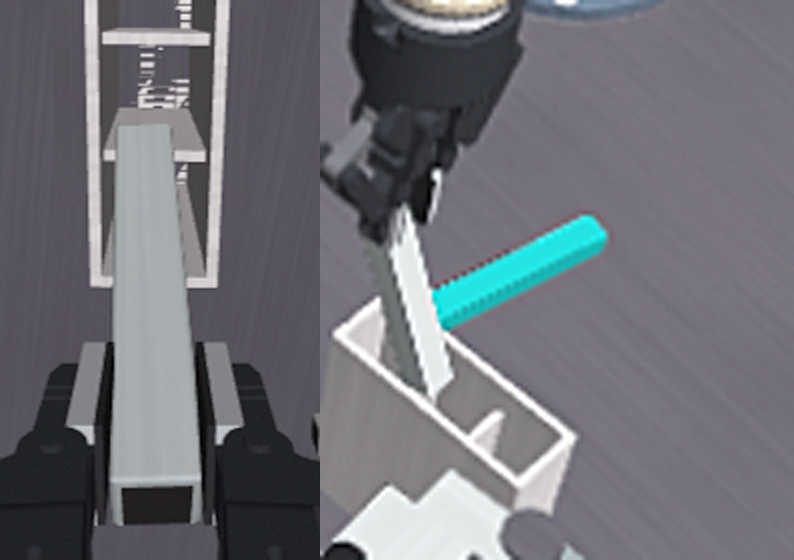

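```bash
python3 - <<'E'
from tip import *
cw=np.load('cw10.npy',allow_pickle=True).item()
tip(cw,np.array([.4426,.2771,.411]),142.5,319)
for v in (152/2+80,283/2+80,37/2+80):
    p=onz(cw,318,v,.152); print(v,((p[:2]-[.443,.2875])@[-.132,.991]*1000).round(1))
E
```

```text
50 F [ 27.5 102.8] tipc [19.8 96.3] grip est [-62.4 194.4]
52 F [ 27.8 105. ] tipc [20.  98.9] grip est [-58.9 199.7]
54 F [ 28.2 107.7] tipc [ 20.1 101.8] grip est [-55.1 205.3]
56 F [ 28.7 110.6] tipc [ 20.4 105. ] grip est [-51.2 211.1]
58 F [ 29.2 113.9] tipc [ 20.7 108.6] grip est [-47.1 217.1]
60 F [ 29.7 117.5] tipc [ 21.  112.5] grip est [-43.  223.4]
62 F [ 30.3 121.4] tipc [ 21.5 116.7] grip est [-38.6 229.7]
64 F [ 30.9 125.7] tipc [ 21.9 121.3] grip est [-34.2 236.3]
66 F [ 31.6 130.2] tipc [ 22.5 126.2] grip est [-29.6 243.1]
68 F [ 32.4 135.1] tipc [ 23.1 131.3] grip est [-24.9 250. ]
70 F [ 33.1 140.2] tipc [ 23.7 136.8] grip est [-20.  257.1]
72 F [ 33.9 145.7] tipc [ 24.4 142.6] grip est [-15.1 264.3]
74 F [ 34.8 151.4] tipc [ 25.2 148.7] grip est [-10.1 271.7]
76 F [ 35.7 157.4] tipc [ 26. 155.] grip est [ -5.  279.2]
78 F [ 36.7 163.7] tipc [ 26.9 161.6] grip est [  0.3 286.8]
80 F [ 37.6 170.3] tipc [ 27.8 168.5] grip est [  5.6 294.6]
82 F [ 38.7 177.1] tipc [ 28.8 175.7] grip est [ 11.  302.4]
84 F [ 39.7 184.1] tipc [ 29.8 183.1] grip est [ 16.4 310.4]
86 F [ 40.8 191.4] tipc [ 30.9 190.7] grip est [ 21.9 318.4]
88 F [ 42. 199.] tipc [ 32.  198.6] grip est [ 27.5 326.5]
90 F [ 43.1 206.7] tipc [ 33.1 206.7] grip est [ 33.1 334.7]
gripper u,z -10.3 256.0
156.0 25.7
221.5 -22.5
98.5 63.3
```

```bash
python3 -m jog '[[[0,0,8,0],[0,0,8,0],[1,-8,0,0],[1,-8,0,0],[1,-6,0,0],[0,0,0,0],[0,0,0,0],[0,0,0,0]]]' - 60
python3 -m jog '[[[0,0,-4,0],[0,0,-4,0],[0,0,-4,0],[0,0,-4,0],[0,0,-4,0],[0,0,0,0],[0,0,0,0],[0,0,0,0]]]'
python3 - <<'E'
from h import *
w,cw=shot('wrist'); np.save('w11.npy',w);np.save('cw11.npy',cw,allow_pickle=True)
g=cv2.cvtColor(w,cv2.COLOR_RGB2GRAY)
for v in range(70,250,8): print(v,g[v,270:366:6])
E
```

```text
t: 49.2
tcp_pos: [0.4448, 0.2566, 0.4207]
tool_rot: [0.998, 0.065, 0.0, -0.0]
force: [0.0, -0.4, -1.9]
finger_gap: 0.218
t: 50.2
tcp_pos: [0.4449, 0.2565, 0.4009]
tool_rot: [0.998, 0.065, 0.0, -0.0]
force: [1.0, -0.2, -1.3]
finger_gap: 0.214
70 [ 89  88 102 222 219 219 218 219 226 220 219 218 221 228 221  81]
78 [ 88  89 101 221  80  74  80  73  69  87  79  79  72  71 220  82]
86 [ 86  89  80 216  79  81 155  90  81 113 166 208  70  69 213  86]
94 [ 88  90  81 215  79  79 154  89  83 128 159 141  71  71 214  88]
102 [ 87  89  80 220  79  77 140  89 169 120 159  90  72  71 218  88]
110 [ 86  90  83 212  78  77  86 109 152 109  96  90  72  69 213  90]
118 [ 87  89  83 214  79 127 148 145 145 150 150 154  72  69 216  91]
126 [ 87  88  85 216  78 147 146 147 148 146 146 147 149  69 214  91]
134 [ 87  87  85 215 220 217 212 212 220 215 218 212 218  61 216  90]
142 [ 86  87  87 213  79  79 179 176 173 174  88  80  71  65 216  89]
150 [ 87  90  86 211  77  65 176 174 174 175  79  80  74  62 217  89]
158 [ 88  89  88 210  79  75 177 174 174 176 150 121  73  86 217  88]
166 [ 86  88  88 212  79 143 177 175 174 176 137 149  72 112 199  89]
174 [ 87  86  87 218  76 136 179 174 177 176 161 146  67 145 177  89]
182 [ 87  88  88 208  87 134 178 174 175 178 167 144 150 167 158  89]
190 [ 85  88  85 204 149 148 179 174 176 176 170 144 147 173 118  87]
198 [ 86  85  87 215 206 158 179 173 177 178 174 209 215 215  98  84]
206 [ 87  86  86  87  86 166 176 173 176 177 176  87  87  88  87  88]
214 [ 88  87  87  88  86 171 178 173 176 177 176  85  86  89  86  88]
222 [ 87  87  87  86  87 173 178 172 177 176 176  87  89  89  87  89]
230 [ 85  87  85  86  87 175 178 172 177 176 177  80  85  87  85  88]
238 [ 85  88  87  85  86 176 177 172 174 176 176  84  87  86  85  86]
246 [ 84  88  85  85  85 176 177 169 177 176 179 120  86  86  86  87]
```

```bash
python3 -m jog '[[[0,0,-4,0],[0,0,-4,0],[0,0,-3,0],[0,0,0,0],[0,0,0,0],[0,0,0,0],[0,0,0,0],[0,0,0,0]]]'
python3 -m jog '[[[-0.5,5,0,0],[-0.5,5,0,0],[0,0,0,0],[0,0,0,0],[0,0,0,0],[0,0,0,0],[0,0,0,0],[0,0,0,0]]]'
```

```text
t: 51.25
tcp_pos: [0.445, 0.2571, 0.39]
tool_rot: [0.998, 0.065, 0.001, -0.001]
force: [0.1, 5.3, 1.7]
finger_gap: 0.215
t: 52.25
tcp_pos: [0.4436, 0.2661, 0.3895]
tool_rot: [0.998, 0.066, -0.001, 0.001]
force: [-0.2, -4.1, -1.1]
finger_gap: 0.22
```

```bash
python3 -m jog '[[[-0.5,4,0.5,0],[-0.5,4,0.5,0],[-0.5,4,0,0],[0,0,0,0],[0,0,-4,0],[0,0,-4,0],[0,0,0,0],[0,0,0,0]]]'
python3 -m jog '[[[-0.5,4,0,0],[-0.5,4,0,0],[0,0,0,0],[0,0,-5,0],[0,0,-5,0],[0,0,0,0],[0,0,0,0],[0,0,0,0]]]'
```

```text
t: 53.25
tcp_pos: [0.4423, 0.2785, 0.3822]
tool_rot: [0.998, 0.065, -0.0, -0.0]
force: [1.2, -4.0, -3.3]
finger_gap: 0.213
t: 54.25
tcp_pos: [0.4412, 0.2865, 0.3724]
tool_rot: [0.998, 0.065, -0.0, -0.0]
force: [0.4, -2.4, -2.8]
finger_gap: 0.218
```

```bash
python3 -m jog '[[[-0.3,2,0,0],[0,0,-5,0],[0,0,-6,0],[0,0,-6,0],[0,0,-6,0],[0,0,-4,0],[0,0,0,0],[0,0,0,0]]]'
python3 - <<'E'
from h import *
w,cw=shot('wrist')
g=cv2.cvtColor(w,cv2.COLOR_RGB2GRAY)
for v in range(150,360,10): print(v,g[v,258:378:6])
E
```

```text
t: 55.25
tcp_pos: [0.4408, 0.2885, 0.3452]
tool_rot: [0.998, 0.065, -0.001, 0.0]
force: [0.6, -4.1, -4.0]
finger_gap: 0.217
150 [ 87  85  82 202 190  78  76 146  82  83  83  82  84  81  70  69  70  61
 201  84]
160 [ 88  83  82 211 199  76  77 143 140 141 144 144 142 143  66  69  70  84
 207  85]
170 [ 87  85  81 219 219  75  74 145 138 143 146 143 144 141 143  69  68 140
 211  86]
180 [ 88  84  84 194 207  76 145 142 138 142 147 141 145 140 143  92  67 171
 203  87]
190 [ 88  84  83 184 209  74 141 139 140 142 146 140 140 140 139 143  68 196
 211  86]
200 [ 90  83  84 163 203 170 207 198 201 199 210 203 199 205 199 206 129 202
 188  85]
210 [ 89  83  83 142 205  76  77 146 146 150 149 149 148 143  67  69  69 206
 169  84]
220 [ 83  85  84 119 205  76  76 122 148 147 151 149 148 143 127  70  68 205
 133  84]
230 [ 83  85  84  97 200  76 106 123 147 146 149 149 148 140 143  70  68 202
  78  85]
240 [ 82  83  84  77 198  76 146 127 149 146 149 149 147 139 142  65  69 200
  80  84]
250 [ 86  82  82  78 198  81 133 141 149 146 148 149 148 125 137 116  69 203
  82  85]
260 [ 84  83  83  79 128 131  29 146 149 145 147 148 150 101  99 132  91 203
  82  84]
270 [ 84  56  33  33 132 130  22 148 149 146 147 149 151 105  24 131 132  35
  33  85]
280 [ 84  33  33 101 131 133  15 147 149 144 147 147 149 131  30 130 131  32
  32  30]
290 [ 63  34  34 131 130  53  13 147 148 146 146 148 149 150  19 133 131 103
  35  36]
300 [ 31  35  33  33  31  61  13 146 149 144 145 147 149 151  30 197  34  30
  35  33]
310 [ 34  33  35  32  35  57   9 146 149 144 148 147 150 151  38  29  33  33
  33  31]
320 [ 35  35  30  33  34  35  63 191 191 185 192 189 193 190  35  18  33  33
  33  33]
330 [ 33  29  32  32  26  30 105  28  37  35  33  35  33 159  40  19  29  30
  29  31]
340 [ 34  31  34  34  19 105 117  35  36  35  36  36  37 170  35  12  35  34
  32  34]
350 [ 35  36  32  34  17 178 180 121 112 113 114 112 112 150 178 132  37  35
  33  34]
```

```bash
python3 -m jog '[[[0,-3,-4,0],[0,0,0,0],[0,0,0,0],[0,0,0,0],[0,0,0,0],[0,0,0,0],[0,0,0,0],[0,0,0,0]]]' 
python3 -m jog '[[[0,0,0,0],[0,0,0,0],[0,0,0,0],[0,0,0,0],[0,0,20,0],[0,0,40,0],[0,0,40,0],[0,0,0,0]]]' 60 20
python3 - <<'E'
from h import *
w,cw=shot('wrist'); im,c=shot('scene')
save(np.hstack([w[:,120:520],cv2.resize(im[170:330,360:520],(400,400))]),'k12.png')
E
```

```text
t: 56.3
tcp_pos: [0.4411, 0.2866, 0.3425]
tool_rot: [0.998, 0.065, 0.001, -0.002]
force: [-1.5, 5.4, 3.5]
finger_gap: 0.219
t: 57.3
tcp_pos: [0.4418, 0.2857, 0.4449]
tool_rot: [0.998, 0.065, 0.004, -0.001]
force: [-0.2, 0.4, -0.6]
finger_gap: 0.603
```

View pics/k12.png

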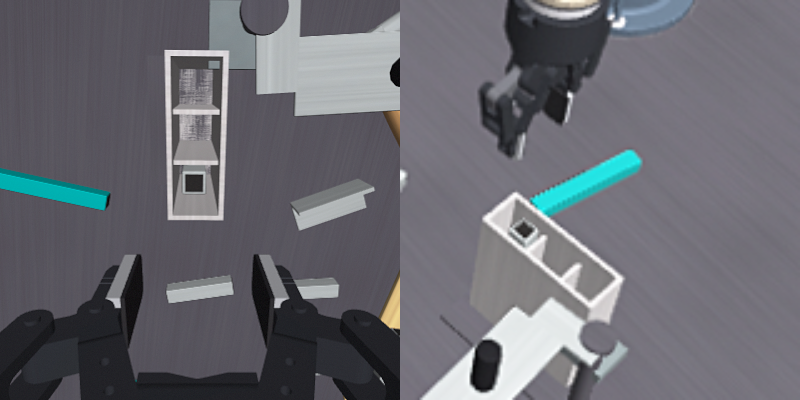

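```bash
python3 -m jog '[[[17,14,1.5,7.8],[17,14,1.5,7.8],[17,14,1.5,7.8],[17,14,1.5,7.8],[17,14,1.5,7.8],[17,14,1.5,7.8],[17,14,1.5,7.8],[17,14.5,1.5,7.8]]]' 100 40
python3 -m jog '[[[0,0,0,0],[0,0,0,0],[0,0,-25,0],[0,0,-30,0],[0,0,-30,0],[0,0,-20,0],[0,0,-5,0],[0,0,0,0]]]'
python3 -m jog '[[[0,0,0,0],[0,0,0,0],[0,0,0,0],[0,0,0,0],[0,0,0,0],[0,0,0,0],[0,0,0,0],[0,0,0,0]]]' 0 40
```

```text
t: 58.4
tcp_pos: [0.5773, 0.3982, 0.451]
tool_rot: [0.818, 0.575, -0.002, -0.0]
force: [-0.4, 0.3, 0.3]
finger_gap: 1.002
t: 59.4
tcp_pos: [0.5768, 0.3977, 0.3439]
tool_rot: [0.82, 0.573, -0.0, -0.0]
force: [-0.0, 0.4, -0.1]
finger_gap: 1.003
t: 60.4
tcp_pos: [0.5771, 0.3981, 0.3443]
tool_rot: [0.82, 0.573, 0.0, 0.0]
force: [-0.7, 0.7, 4.4]
finger_gap: 0.245
```

```bash
python3 -m jog '[[[-2.5,-7.5,0,-4],[-5.9,-14.6,0,-8.3],[-8,-13.6,0,-8.3],[-9.9,-12.3,0,-8.3],[-11.5,-10.8,0,-8.3],[-13,-9,0,-8.3],[-14.1,-7.1,0,-8.3],[0,0,0,0]]]'
python3 -m jog '[[[-15,-5,0,-8.3],[-15.6,-2.8,0,-8.3],[-15.8,-0.6,0,-8.3],[-8,0.5,0,-4],[-6,0.9,0,-3],[-6,1.2,0,-3],[-4,1,0,-2],[0,0,0,0]]]'
```

```text
t: 61.4
tcp_pos: [0.512, 0.3228, 0.3442]
tool_rot: [0.99, 0.14, 0.001, -0.0]
force: [1.0, -0.1, 4.2]
finger_gap: 0.245
t: 62.4
tcp_pos: [0.4427, 0.3184, 0.3442]
tool_rot: [0.984, -0.18, 0.001, -0.001]
force: [2.3, -0.6, 4.9]
finger_gap: 0.245
```

```bash
python3 -m jog '[[[-2,0.5,0,0],[-2,0.5,0,0],[-2,0.5,0,0],[0,0,0,0],[0,0,0,0],[0,0,0,0],[0,0,0,0],[0,0,0,0]]]'
python3 -m jog '[[[-2,0.5,0,0],[-1,0.2,0,0],[0,0,0,0],[0,0,0,0],[0,0,0,0],[0,0,0,0],[0,0,0,0],[0,0,0,0]]]'
```

```text
t: 63.4
tcp_pos: [0.4379, 0.3194, 0.3442]
tool_rot: [0.984, -0.18, 0.003, -0.0]
force: [6.3, -2.9, 3.4]
finger_gap: 0.247
t: 64.4
tcp_pos: [0.437, 0.3196, 0.3442]
tool_rot: [0.984, -0.18, 0.006, -0.001]
force: [13.3, -6.9, -0.6]
finger_gap: 0.246
```

```bash
python3 -m jog '[[[2,-0.5,0,0],[2,-0.5,0,0],[0,0,0,0],[0,0,0,0],[0,0,20,0],[0,0,40,0],[0,0,40,0],[0,0,20,0]]]' 60 40
python3 -m jog '[[[14,-37,5,2.6],[14,-37,5,2.6],[14,-37,5,2.6],[14,-37,5,2.6],[14,-37,5,2.6],[14,-37,5,2.6],[14,-37,5,2.6],[14,-37,5,2.6]]]' 60
python3 -m jog '[[[0,0,0,0],[0,0,0,0],[0,0,0,0],[0,0,0,0],[0,0,0,0],[0,0,0,0],[0,0,0,0],[0,0,0,0]]]'
python3 - <<'E'
from h import *
w,cw=shot('wrist'); np.save('w13.npy',w)
for t in tubes(w,cw,(0,0,640,400),thr=110,amin=200): print(t)
im,c=shot('scene'); np.save('s13.npy',im); print('scene')
for t in tubes(im,c,(200,190,400,345)): print(t)
m=dark(im,(400,240,460,300),70); print(m)
E
```

```text
t: 65.4
tcp_pos: [0.4365, 0.3197, 0.4661]
tool_rot: [0.984, -0.18, 0.001, -0.001]
force: [-0.5, 0.4, -0.1]
finger_gap: 0.604
t: 66.4
tcp_pos: [0.5487, 0.0225, 0.5038]
tool_rot: [1.0, 0.001, -0.0, -0.0]
force: [0.7, -0.9, 1.4]
finger_gap: 0.601
t: 67.4
tcp_pos: [0.5487, 0.0234, 0.5037]
tool_rot: [1.0, -0.0, 0.0, 0.0]
force: [-0.3, -0.3, 0.0]
finger_gap: 0.598
(array([190., 305.]), 351, -219, 74, 36, 11)
(array([280., 336.]), 481, -277, 180, 102, -85)
(array([393., 280.]), 667, -173, 98, 25, -72)
(array([240., 280.]), 429, -173, 99, 25, 72)
(array([380., 171.]), 634, -2, 90, 24, 11)
(array([608., 250.]), 984, -152, 452, 27, -90)
(array([477., 162.]), 766, 8, 142, 21, 89)
(array([257.,  85.]), 471, 110, 90, 20, 16)
(array([369.,  70.]), 613, 128, 90, 19, 11)
(array([586., 176.]), 921, -56, 525, 14, -90)
scene
(array([335., 316.]), 619, 253, 108, 40, 29)
(array([309., 280.]), 617, 134, 97, 29, 11)
(array([237., 273.]), 763, 6, 143, 20, 88)
(array([277., 250.]), 638, 3, 95, 33, 11)
(array([350., 250.]), 477, 116, 101, 28, 17)
(array([418.86046512, 257.37790698]), array([413, 248,  13,  20, 172]))
```

```bash
python3 - <<'E'
from h import *
cw=np.load('cw2.npy',allow_pickle=True).item()
P=np.array([onz(cw,u,v,.034)[:2] for u,v in [(157,207),(298,187),(315,310),(181,317)]]);print(P.round(3),P.mean(0).round(3))
E
python3 -m jog '[[[10.7,-3.2,-25,-9.9],[10.7,-3.2,-25,-9.9],[10.7,-3.2,-25,-9.9],[10.7,-3.2,-25,-9.9],[10.7,-3.2,-25,-9.9],[10.7,-3.2,-25,-9.9],[10.7,-3.2,-25,-9.9],[10.4,-3,-25,-9.7]]]' 60 40
python3 -m jog '[[[0,0,0,0],[0,0,-25,0],[0,0,-35,0],[0,0,-35,0],[0,0,-22,0],[0,0,-9,0],[0,0,0,0],[0,0,0,0]]]'
python3 -m jog '[[[0,0,0,0],[0,0,0,0],[0,0,0,0],[0,0,0,0],[0,0,0,0],[0,0,0,0],[0,0,0,0],[0,0,0,0]]]' 0 40
```

```text
[[ 0.325 -0.217]
 [ 0.522 -0.188]
 [ 0.544 -0.385]
 [ 0.336 -0.398]] [ 0.432 -0.297]
t: 68.5
tcp_pos: [0.6345, -0.0022, 0.3028]
tool_rot: [0.77, -0.638, 0.0, -0.0]
force: [0.2, 0.5, 0.6]
finger_gap: 0.601
t: 69.5
tcp_pos: [0.6346, -0.002, 0.1792]
tool_rot: [0.772, -0.636, 0.001, -0.001]
force: [-0.3, 0.0, 0.4]
finger_gap: 0.6
t: 70.5
tcp_pos: [0.6345, -0.0021, 0.1788]
tool_rot: [0.772, -0.636, 0.001, -0.0]
force: [-1.4, -0.2, 5.5]
finger_gap: 0.226
```

```bash
python3 -m jog '[[[0,0,10,0],[0,0,20,0],[0,0,30,0],[0,0,30,0],[0,0,25,0],[0,0,10,0],[0,0,0,0],[0,0,0,0]]]' - 60
python3 -m jog '[[[-20,-35,0,-0.6],[-25,-44,0,-0.6],[-27,-47,0,-0.6],[-27,-47,0,-0.6],[-27,-47,0,-0.6],[-27,-47,0,-0.6],[-27,-47,0,-0.6],[-20,-36,0,-0.6]]]'
python3 -m jog '[[[0,0,0,0],[0,0,0,0],[0,0,-20,0],[0,0,-30,0],[0,0,-30,0],[0,0,-20,0],[0,0,-10,0],[0,0,0,0]]]'
python3 - <<'E'
from h import *
w,cw=shot('wrist'); g=cv2.cvtColor(w,cv2.COLOR_RGB2GRAY)
for t in tubes(w,cw,(0,0,640,400),thr=110,amin=200,z=.034): print(t)
E
```

```text
t: 71.5
tcp_pos: [0.6335, -0.0019, 0.3017]
tool_rot: [0.772, -0.636, -0.001, 0.001]
force: [-0.2, 0.6, -1.5]
finger_gap: 0.216
t: 72.5
tcp_pos: [0.4325, -0.3537, 0.3015]
tool_rot: [0.744, -0.669, -0.001, -0.0]
force: [-0.1, -0.2, -1.0]
finger_gap: 0.218
t: 73.5
tcp_pos: [0.4344, -0.351, 0.1921]
tool_rot: [0.745, -0.667, -0.001, -0.0]
force: [0.1, -0.0, -1.6]
finger_gap: 0.218
(array([ 14., 352.]), 380, -212, 57, 5, 6)
(array([248., 214.]), 450, -308, 151, 148, 7)
(array([299.,  77.]), 476, -314, 154, 117, -84)
```

```bash
python3 -m jog '[[[0,0,-3,0],[0,0,0,0],[0,0,0,0],[0,0,0,0],[0,0,20,0],[0,0,40,0],[0,0,40,0],[0,0,12,0]]]' 45
python3 -m jog '[[[0,0,0,0],[10,27,0,0.6],[20,53,0,0.6],[20,53,0,0.6],[20,53,0,0.6],[20,53,0,0.6],[20,53,0,0.6],[20,53,0,0.6]]]' 60 40
python3 -m jog '[[[20,53,0,0.7],[20,53,0,0.7],[9,28,0,0],[0,0,0,0],[0,0,0,0],[0,0,0,0],[0,0,0,0],[0,0,0,0]]]'
python3 - <<'E'
from h import *
w,cw=shot('wrist')
for t in tubes(w,cw,(0,0,640,400),thr=110,amin=200): print(t)
im,c=shot('side'); x=im[255:350,285:390]; g=cv2.cvtColor(x,cv2.COLOR_RGB2GRAY); np.save('d14.npy',im)
im,c=shot('scene'); np.save('s14.npy',im)
E
```

```text
t: 74.55
tcp_pos: [0.4344, -0.3525, 0.3043]
tool_rot: [0.744, -0.668, 0.002, 0.0]
force: [0.1, -1.0, -0.7]
finger_gap: 0.45
t: 75.55
tcp_pos: [0.5639, -0.0051, 0.2997]
tool_rot: [0.768, -0.64, -0.002, 0.001]
force: [0.7, -0.0, 0.7]
finger_gap: 0.6
t: 76.55
tcp_pos: [0.613, 0.1263, 0.3018]
tool_rot: [0.776, -0.631, 0.0, -0.0]
force: [-0.0, -0.1, 0.4]
finger_gap: 0.596
(array([619., 378.]), 503, -196, 68, 48, 11)
(array([302., 340.]), 474, 110, 84, 20, 16)
(array([315., 193.]), 614, 127, 90, 20, 10)
(array([121., 166.]), 604, 276, 99, 6, 28)
(array([169., 149.]), 625, 241, 86, 34, 28)
(array([536.,  24.]), 764, 7, 149, 22, 89)
```

Aligned over S2; pick it and carry to the middle slot.

```bash
python3 -m jog '[[[0,1,-25,0],[0,0,-35,0],[0,0,-35,0],[0,0,-21,0],[0,0,-8,0],[0,0,0,0],[0,0,0,0],[0,0,0,0]]]'
python3 -m jog '[[[0,0,0,0],[0,0,0,0],[0,0,0,0],[0,0,0,0],[0,0,0,0],[0,0,10,0],[0,0,20,0],[0,0,30,0]]]' 0 60
python3 -m jog '[[[0,0,30,0],[0,0,30,0],[-10,-22,0,-0.6],[-20,-47,0,-0.6],[-23,-55,0,-0.6],[-23,-55,0,-0.6],[-23,-55,0,-0.6],[-23,-55,0,-0.6]]]'
python3 -m jog '[[[-23,-55,0,-0.6],[-23,-52,0,-0.6],[-15,-36,0,0],[0,0,0,0],[0,0,0,0],[0,0,0,0],[0,0,0,0],[0,0,0,0]]]'
python3 - <<'E'
from h import *
w,cw=shot('wrist')
for t in tubes(w,cw,(0,0,640,400),thr=110,amin=200,z=.025): print(t)
E
```

```text
t: 77.7
tcp_pos: [0.6134, 0.1281, 0.1789]
tool_rot: [0.776, -0.631, 0.001, -0.001]
force: [0.4, -0.5, -0.4]
finger_gap: 0.598
t: 78.7
tcp_pos: [0.6126, 0.128, 0.2382]
tool_rot: [0.776, -0.631, -0.001, 0.001]
force: [0.5, 0.2, -0.9]
finger_gap: 0.214
t: 79.7
tcp_pos: [0.4885, -0.163, 0.297]
tool_rot: [0.756, -0.655, -0.001, 0.0]
force: [1.5, -0.5, -1.7]
finger_gap: 0.214
t: 80.7
tcp_pos: [0.4303, -0.3032, 0.2977]
tool_rot: [0.749, -0.662, -0.0, 0.0]
force: [-0.3, -0.9, -1.0]
finger_gap: 0.221
(array([566., 299.]), 350, -537, 97, 91, 0)
(array([573., 210.]), 444, -499, 90, 15, 0)
(array([317., 201.]), 401, -305, 252, 168, 6)
(array([313., 135.]), 435, -300, 199, 198, 6)
```

```bash
python3 -m jog '[[[0,0,-25,0],[0,0,-35,0],[0,0,-30,0],[0,0,-15,0],[0,0,-4,0],[0,0,0,0],[0,0,0,0],[0,0,0,0]]]'
python3 -m jog '[[[0,0,0,0],[0,0,0,0],[0,0,0,0],[0,0,0,0],[0,0,20,0],[0,0,40,0],[0,0,40,0],[0,0,10,0]]]' 42
python3 -m jog '[[[0,0,0,0],[4,40,0,1],[5,57,0,1.5],[5,57,0,1.5],[5,57,0,1.5],[5,57,0,1.5],[5,57,0,1],[5,50,0,1]]]' 60 40
python3 -m jog '[[[5,38,0,0],[0,0,0,0],[0,0,0,0],[0,0,0,0],[0,0,0,0],[0,0,0,0],[0,0,0,0],[0,0,0,0]]]'
python3 - <<'E'
from h import *
w,cw=shot('wrist')
for t in tubes(w,cw,(0,0,640,400),thr=110,amin=200): print(t)
E
```

```text
t: 81.75
tcp_pos: [0.4302, -0.3042, 0.1895]
tool_rot: [0.749, -0.663, 0.001, 0.0]
force: [-0.9, -0.1, -0.9]
finger_gap: 0.215
t: 82.75
tcp_pos: [0.4304, -0.3044, 0.301]
tool_rot: [0.749, -0.663, 0.002, 0.0]
force: [0.7, 0.3, -0.6]
finger_gap: 0.419
t: 83.75
tcp_pos: [0.4633, 0.073, 0.297]
tool_rot: [0.799, -0.601, -0.002, 0.001]
force: [1.1, -0.6, 0.9]
finger_gap: 0.599
t: 84.75
tcp_pos: [0.469, 0.1089, 0.2988]
tool_rot: [0.799, -0.602, 0.0, -0.0]
force: [-0.4, -0.1, -0.1]
finger_gap: 0.603
(array([623., 353.]), 400, -191, 130, 51, 33)
(array([317., 191.]), 472, 110, 91, 20, 16)
(array([ 83., 117.]), 482, 290, 77, 21, -87)
(array([ 86., 100.]), 493, 286, 65, 6, -81)
```

```bash
python3 -m jog '[[[2,1,-25,0],[0,0,-35,0],[0,0,-35,0],[0,0,-19,0],[0,0,-7,0],[0,0,0,0],[0,0,0,0],[0,0,0,0]]]'
python3 -m jog '[[[0,0,0,0],[0,0,0,0],[0,0,0,0],[0,0,0,0],[0,0,0,0],[0,0,10,0],[0,0,20,0],[0,0,30,0]]]' 0 60
python3 -m jog '[[[0,0,30,0],[0,0,30,0],[-3,-25,0,-1.5],[-5,-45,0,-1.5],[-7,-55,0,-1.5],[-7,-55,0,-1.5],[-7,-57,0,-1.5],[-7,-57,0,-1.5]]]'
python3 -m jog '[[[-5,-45,0,-1],[-2,-25,0,0],[0,0,0,0],[0,0,0,0],[0,0,0,0],[0,0,-25,0],[0,0,-35,0],[0,0,0,0]]]'
python3 - <<'E'
from h import *
w,cw=shot('wrist')
g=cv2.cvtColor(w,cv2.COLOR_RGB2GRAY)
save(cv2.resize(w,(320,200)),'k15.png')
for v in range(60,330,14): print(v,g[v,130:510:16])
E
```

```text
t: 85.8
tcp_pos: [0.4712, 0.1101, 0.1786]
tool_rot: [0.799, -0.602, 0.001, -0.001]
force: [-0.8, -1.0, 0.8]
finger_gap: 0.599
t: 86.8
tcp_pos: [0.4706, 0.11, 0.238]
tool_rot: [0.799, -0.602, -0.001, 0.001]
force: [0.6, 0.1, -1.2]
finger_gap: 0.221
t: 87.8
tcp_pos: [0.4343, -0.1856, 0.298]
tool_rot: [0.749, -0.663, 0.0, -0.0]
force: [1.3, -0.7, -1.3]
finger_gap: 0.218
t: 88.8
tcp_pos: [0.4274, -0.2524, 0.236]
tool_rot: [0.744, -0.669, -0.003, -0.0]
force: [0.3, -0.3, -0.5]
finger_gap: 0.218
60 [ 56  55  57  59  58  59 149 117 152 155 149 153 152 148 152 146 144 149
 145 145 141 141 142 137]
74 [ 55  55  56  58  58  58 148  52 149 150 146 152 150 146 151 146 144 148
 144 145 141 143 146 137]
88 [ 52  55  56  55  56  58 151  41 149 151 145 149 151 147 150 146 141 149
 146 145 141 142 146 138]
102 [ 54  57  55  56  59  56 152  44 152 150 144 149 150 147 151 145 142 145
 147 146 143 140 147 139]
116 [ 57  56  55  55  56  54 152  44 150 151 146 150 150 146 150 145 144 145
 144 144 146 141 147 140]
130 [ 57  58  55  58  55  54 157  45 151 152 147 151 151 146 151 143 144 144
 141 144 146 143
[... 751 characters left out ...]
  54  56  60 154 152 150 146 127 129 115 149 148  79 127
 128 149 146  81 126 127]
256 [ 55  57  55  57  60  58  59 151 149 150  55 125 130 110 151 149  80 126
 127 152 145  80 124 126]
270 [ 56  59  60  57  57  58  59 150 148  11  42 128 129  96  55  81  81 125
 125 146 148  80 125 124]
284 [ 57  57  55  57  59  59  59 151 125  12  10 127 129  81  53  12  78 125
 105 144 146  97 126  93]
298 [ 55  57  58  57  57  58  58 150   6  11  30 125 128  71   7  13 108 124
 130 144 146 127 122 149]
312 [ 58  56  57  57  12  10   9  11   9  10  31 128 126  70  12  13   9   5
  10  14 147 140 145 146]
326 [ 57  56  56  12   8  11   8   5  13  12  29 127 127  80  12  11  11  10
  28   9  11  78 147 150]
```

```bash
python3 -m jog '[[[0,0,-20,0],[0,0,-18,0],[0,0,-9,0],[0,0,0,0],[0,0,0,0],[0,0,0,0],[0,0,0,0],[0,0,0,0]]]'
python3 -m jog '[[[0,0,0,0],[0,0,0,0],[0,0,0,0],[0,0,0,0],[0,0,20,0],[0,0,40,0],[0,0,50,0],[0,0,50,0]]]' 42
python3 -m jog '[[[20,40,10,0],[20,50,10,0],[20,50,10,0],[20,50,0,0],[10,50,0,0],[0,20,0,0],[0,0,0,0],[0,0,0,0]]]' 
python3 - <<'E'
from h import *
im,c=shot('scene'); im2,c2=shot('side'); np.save('s16.npy',im)
a=cv2.resize(im[115:205,225:345],(400,300),interpolation=2); b=cv2.resize(im[210:340,380:500],(400,300),interpolation=2)
d=cv2.resize(im2[265:355,280:400],(400,300),interpolation=2); e=cv2.resize(im[100:400,140:460],(400,300))
save(np.vstack([np.hstack([a,b]),np.hstack([d,e])]),'k16.png')
for t in tubes(im,c,(200,190,375,345)): print(t)
E
```

```text
t: 89.85
tcp_pos: [0.428, -0.254, 0.1909]
tool_rot: [0.743, -0.669, 0.0, 0.0]
force: [-0.9, 0.3, -1.4]
finger_gap: 0.215
t: 90.85
tcp_pos: [0.4277, -0.2538, 0.352]
tool_rot: [0.743, -0.669, -0.0, -0.0]
force: [-0.1, -0.2, -0.2]
finger_gap: 0.422
t: 91.85
tcp_pos: [0.5179, 0.0054, 0.3807]
tool_rot: [0.743, -0.669, 0.0, 0.0]
force: [-0.4, 0.9, -0.1]
finger_gap: 0.419
(array([335., 316.]), 619, 253, 108, 40, 28)
(array([237., 273.]), 763, 6, 143, 20, 88)
```

View pics/k16.png

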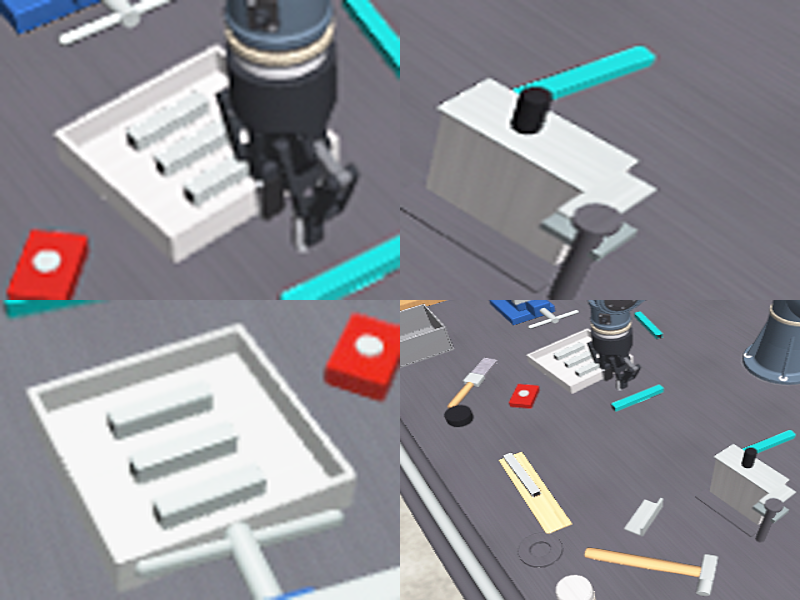

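```bash
python3 -c "
from station import manip
print(manip.sense()['force']); print(manip.sign_off())"
```

```text
[0.80962444 0.18478054 0.85559755]
the job is handed in; nothing more can be done
None
```

I swung the cover clear and stood the one loose long tube in cell 0. The sample measured about 142 mm, so it is the long length. I then swung the cover shut against its stop and laid the three short tubes flat in the offcut tray. The job is handed in at about 92 s of the 210 s allowed.

**Last checks:**
- The final pictures show all three shorts flat in the tray and the cover over all three cells.
- The sample is still at (763, 6) mm, and the arm is clear of everything. The hammer and brush look undisturbed; I judged them by eye and did not measure them.
- I saw the long tube upright and below the rim before shutting the cover. I did not measure its exact depth or check it again afterwards.
- I estimated the cover's opening at 1.6 rad from the knob position. I judged it shut from the 13 N force at the stop and the last picture; there was no direct reading of its angle.

**What went wrong on the way:**
- The first try at swinging the long tube upright dropped it about 6 cm onto the bench, and I picked it up again.
- The tip of the tube caught on the wall between cells 0 and 1 three times, with wrist force up to about 36 N, before it went in.
- One short tube was found about 3 cm from its first position, so I measured it again before picking it up.

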